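# Pin the sliding lid of a transit box and lift it level

## Task

Get the plywood transit box ready for carrying: slide its lid fully shut, then drop the loose steel lock pin fully home through the hole in the lid's tongue into the ear of the box below and let go of it. Only then lift the box by the handle on its lid until its underside is about 10 cm above the table, keeping it level all the way, and finish holding it there in the gripper, level and still. Leave everything else on the table where it is.

Things in the scene. Friction and masses are not known exactly. Their poses are not given: they have to be found in the camera images.
- box: loose plywood transit box, shell 180 x 120 x 84 mm (x, y, z) with grooved side rails on top for the lid, and a 36 x 50 mm ear on its +x end wall, its flat top 70 mm up. Origin: centre of the shell's underside; z up, x along the length to the ear, within 0.5 rad of world x. With lid and pin 0.5 to 0.8 kg; centre of mass, shut and pinned, within 8 mm of the handle's middle in plan. Holds a medallion
- lid (a joint): slide of the lid on the box in m: 0 = fully shut (against a stop), grows as the lid opens along the box's -x, up to 0.05; starts 0.018 to 0.045. Runs with about 1.2 N of friction and stays where left. The lid is captive in its grooves, so the box can be lifted by it
- handle (a point): middle of the handle bar on the lid: wooden bar 120 mm long (along the box's x), 16 mm wide, 18 mm high, on two 14 mm posts 50 mm either side of the middle; its centre is 39 mm above the lid's top, 117 mm above the box's underside, with 30 mm open below the bar. Straight above the box's origin when the lid is shut. Axes as the box
- lid_hole (a point): centre of the upper mouth of the 13 mm round hole through the lid's 8 mm thick tongue (tongue 50 mm wide), 78 mm above the box's underside, 108 mm along the lid's +x from the handle. Axes as the box
- box_hole (a point): centre of the mouth of the 13 mm round hole in the top of the box's ear, 34 mm deep, 70 mm above the underside, 108 mm along +x from the box's origin. Exactly below lid_hole when the lid is shut. Axes as the box
- pin: loose steel lock pin, 60 g, upright: shank 10 mm diameter and 34 mm long with a tapered tip, a flat collar 26 mm diameter and 3 mm thick, above it a round grip 16 mm diameter from 3 to 40 mm above the origin. Origin on the axis at the collar's underside (which rests on the lid when fully home), z up the grip. It starts standing in the hole of a white foam block, collar on the block's top
- pin_tip (a point): point of the pin's shank, 34 mm below the pin's origin
- foam_pin: white foam block fixed to the table, 70 x 70 x 45 mm, with the pin in the 14 mm hole (38 mm deep) in the middle of its top; left or right of the box. Origin at the centre of its underside, z up
- foam_studs: similar fixed white foam block, 70 x 70 x 45 mm, on the other side, with four small brass buttons stuck in its top. Origin at the centre of its underside. Leave alone
- jar: closed white jar, 64 mm diameter, 70 mm high, origin under its centre; leave alone
- bottle_a: small clear bottle, 36 mm diameter, 85 mm high, origin under its centre; leave alone
- bottle_b: second small clear bottle, as bottle_a; leave alone
- weight: round steel paperweight, 44 mm diameter, 28 mm high, origin under its centre; leave alone
- medal: flat brass medal, 42 mm diameter, 6 mm thick, origin under its centre; leave alone
- brush: small brush lying near the robot; leave alone
- spatula: small spatula lying near the robot; leave alone
Mind the look-alikes: they are no part of the job. Leave any black, orange or yellow look-alike of the pin alone.

How it is judged:
By the outcome, as a careful person would: the job done as asked, in the order asked, and still so for the second after the job is handed in, while the arm keeps its last pose, push and grip.
It also fails if it takes over 64 s, if anything falls off the work surface, if the arm or the gripper's body presses on something with over 40 N, if the wrist force passes 120 N, or if a joint passes its speed limit or range.

## Robot

A 6-joint arm with a two-finger parallel gripper is mounted at the origin on the work surface. World frame = base frame: x ahead of the robot, y to its left, z up, the work surface at z = 0. Lengths are in m, angles in rad, forces in N, time in s.
With the tool pointing down it reaches from about 0.3 to 0.85 m from the base axis. Payload 4.2 kg.
Tool frame: the origin (TCP) lies on the centre line of the jaws, within the pads' length; the fingertips stand 11 mm ahead of it and the grasp point (between the pads) lies 8 mm behind it (env.tcp_to_tips is the distance from the TCP to the fingertips, in m); z points along the fingers, y is the direction in which the jaws open and shut (so a half turn about z gives the same grasp; the last joint's range is limited). The gripper opens to 91 mm and grips with 3 to 60 N. Pads are 32 mm wide; open, the fingers measure 118 mm over their backs; the gripper's body (76 mm by 178 mm) begins 60 mm behind the grasp point.
Start: joints at [-1.15, 0.32, 1.565, -0, 1.257, -0.02], TCP at [0.245, -0.52, 0.225] pointing down, gripper open.
Joint ranges: [-3.11, 3.11], [-0.84, 2.01], [0.21, 2.61], [-1.34, 4.49], [0.05, 2.63], [-2.56, 2.56]. Speed limits (rad/s): [2.57, 2.57, 3.14, 3.14, 3.14, 3.14].

## Interface

Orientations are given as a unit quaternion [x, y, z, w].
In Python, from workcell import env gives the robot as it stands. The module is installed in compiled form; this text tells all that it offers.
- The arm moves only by the tool apply_moves, never from a script. Its argument "motion" is a list of rows, each an object of numbers: "dx", "dy", "dz": the shift along the world's x, y, z in m; "yaw": the turn about the world's z in rad. In form: [{"dx": .., "dy": .., "dz": .., "yaw": ..}, ...]. A call has 1 to 10 rows; each row shifts and turns the pose as measured when the row begins; what a row does not reach is not made up. A row lasts 1/10 s, in which the tool goes at most 50 mm and 8.59 degrees, less where a joint would pass 70% of its speed; a pose out of reach is approached as far as the arm can. A call is refused whole if a number of a shift passes 0.05 or a number of a turn 0.15, either way. A call with a gripper value outside its range is refused whole. "fingers" is the finger opening in m, from 0 to 0.0912, set as the call begins (left out, the last holds). The fingers move at their own pace and stop on an object; "force" is the grip in N (left out, the last holds). Time passes only in rows, so rows that do not move let the fingers close. It gives the time, the measured TCP pose, the force and the opening at its end, in the units of the state.
- env.get_state(): the state, without advancing time (a new reading comes with each control period).
- env.read_camera(name): name is "scene" or "side" or "wrist"; returns the picture (420x560x3 uint8, red, green, blue); there is no depth.
- env.camera_model(name): a dict with "fx", "fy", "cx", "cy" (pixels), "origin" and "rotation" of the camera in the world. Camera axes: x right, y up, looking along -z (the intrinsics and any distortion apply to the point x, -y, -z); pixel columns grow to the right and rows downward; lengths in m; the calibration is good to about 2 mm. A picture is of the moment at which its call begins: read the wrist's pose just before it. camera_model takes no time and is no camera call; for the wrist camera it gives the pose at the moment of the call.
- env.finish_job(): hands the job in, once; it reports no verdict.
The state is a dict: "t": time; "joint_pos": joint angles; "joint_velocities": joint speeds; "tau": joint torques, N m; "eef_pos": TCP position; "eef_rot": TCP orientation; "ft_force": force on the tool from outside, world axes, zero at the start; "wrist_torque": the same for the moment, N m; "width": finger opening in m.
Only numpy, scipy, OpenCV 4.12 (cv2) and the standard library are available. Lean on these libraries where they do the work, as an engineer would, in place of code of your own. Each camera call takes 0.05 s, during which the arm holds its last target.

## Working session

There is one attempt and no reset: what is moved stays moved. The work goes in short steps, Python scripts to look and compute and a tool call to move; the robot and the scene stay as the last step left them, time stands still between calls to the robot, and variables do not carry over. Pictures are saved under pics/ and viewed, and the job is handed in when it is done.

Besides the shell and the picture viewer there is one more tool, called as a command line: name --argument value ..., lists and objects as JSON in quotes. apply_moves: Moves the arm, as the interface text tells. Its arguments: {"type":"object","properties":{"motion":{"type":"array","items":{"type":"object","properties":{"dx":{"type":"number"},"dy":{"type":"number"},"dz":{"type":"number"},"yaw":{"type":"number"}}}},"fingers":{"type":"number"},"force":{"type":"number"}},"required":["motion"]}

```bash
mkdir -p pics; cat > h.py <<'E'
import numpy as np, cv2
from workcell import env
def save(name,img,crop=None,s=1):
    if crop: r0,r1,c0,c1=crop; img=img[r0:r1,c0:c1]
    if s!=1: img=cv2.resize(img,None,fx=s,fy=s,interpolation=cv2.INTER_CUBIC)
    cv2.imwrite('pics/'+name,img[:,:,::-1])
def onplane(m,u,v,z):
    d=np.array([(u-m['cx'])/m['fx'],-(v-m['cy'])/m['fy'],-1.0])
    d=np.array(m['rotation'])@d; o=np.array(m['origin'])
    return o+d*(z-o[2])/d[2]
def proj(m,p):
    q=np.array(m['rotation']).T@(np.array(p)-np.array(m['origin']))
    return m['cx']+m['fx']*q[0]/-q[2], m['cy']+m['fy']*(-q[1])/-q[2]
E
python3 - <<'E'
from h import *
s=env.get_state();print({k:np.round(v,3) for k,v in s.items()})
for n in ['scene','side','wrist']:
    m=env.camera_model(n);print(n,m)
    im=env.read_camera(n);np.save(n+'0.npy',im);save(n+'0.png',im)
E
```

```text
{'t': np.float64(0.0), 'joint_pos': array([-1.15 ,  0.32 ,  1.566, -0.   ,  1.257, -0.02 ]), 'joint_velocities': array([-0.001, -0.   ,  0.   , -0.001, -0.001,  0.001]), 'tau': array([-5.0000e-03, -4.1247e+01, -2.3198e+01,  7.2000e-02,  4.6000e-02,
       -0.0000e+00]), 'eef_pos': array([ 0.245, -0.52 ,  0.224]), 'eef_rot': array([ 0.976,  0.219, -0.   , -0.001]), 'ft_force': array([-0.468, -0.092,  0.16 ]), 'wrist_torque': array([-0.019, -0.047,  0.03 ]), 'width': np.float64(0.091)}
scene {'fx': 409.6728041330683, 'fy': 409.6728041330683, 'cx': 290.81038218698063, 'cy': 212.28730328182078, 'origin': array([0.92951864, 0.80301628, 0.94460129]), 'rotation': array([0.09144245, 0.38573122, 0.88761584, 0.23449482])}
side {'fx': 404.40338332803816, 'fy': 404.40338332803816, 'cx': 285.1513585920309, 'cy': 205.5748728622044, 'origin': array([0.13500134, 0.66275901, 0.65054967]), 'rotation': array([-0.12472145,  0.44494337,  0.85429874, -0.23799919])}
wrist {'fx': 369.8793644017393, 'fy': 369.8793644017393, 'cx': 275.7096465857274, 'cy': 203.81856139314618, 'origin': array([ 0.32283746, -0.48337129,  0.38417627]), 'rotation': array([-0.12646946,  0.08086739, -0.52951521,  0.83491292])}
```

Rotation is a quaternion; I'll fix the helpers.

```bash
cat >> h.py <<'E'
from scipy.spatial.transform import Rotation as R
_cm=env.camera_model
def cam(n):
    m=dict(_cm(n)); m['rotation']=R.from_quat(m['rotation']).as_matrix(); return m
E
python3 - <<'E'
from h import *
print([ (n,(cam(n)['rotation']@[0,0,-1]).round(2)) for n in ['scene','side','wrist']], env.camera_model('scene').keys())
E
```

```text
[('scene', array([-0.34, -0.64, -0.69])), ('side', array([ 0.42, -0.7 , -0.57])), ('wrist', array([-0.27, -0.13, -0.95]))] dict_keys(['fx', 'fy', 'cx', 'cy', 'origin', 'rotation'])
```

View pics/scene0.png

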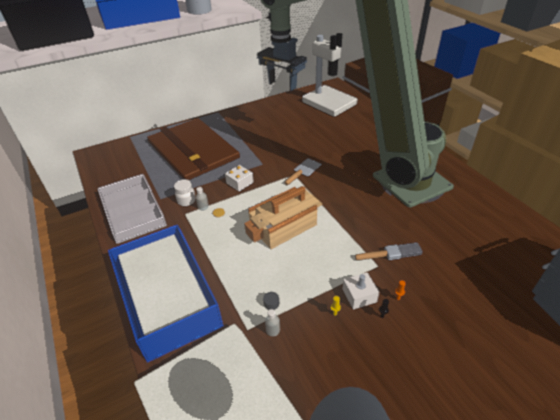

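View pics/side0.png

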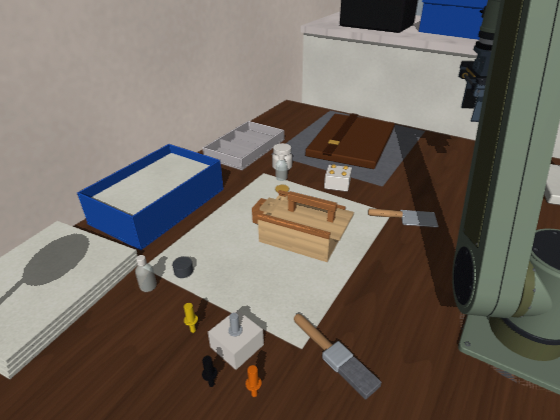

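View pics/wrist0.png

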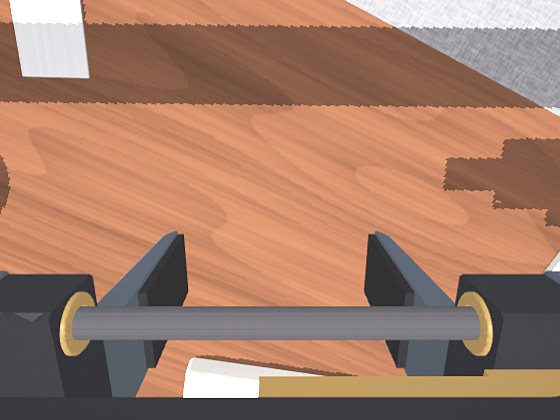

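Candidates for the pin: the steel grey one in the white block (scene 361,284; side 235,323), and the look-alikes in yellow (336,304), black (385,308) and orange (401,289). The other white block, with studs, is at (239,177). I choose the steel pin in the block and check it in close crops.

```bash
python3 - <<'E'
from h import *
a=np.load('scene0.npy');b=np.load('side0.npy')
save('c1.png',a,(180,260,230,330),7); save('c2.png',b,(180,270,240,360),6.5)
save('c3.png',a,(260,330,320,420),7); save('c4.png',b,(295,400,170,290),5.5)
E
```

```text
(no output)
```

View pics/c1.png

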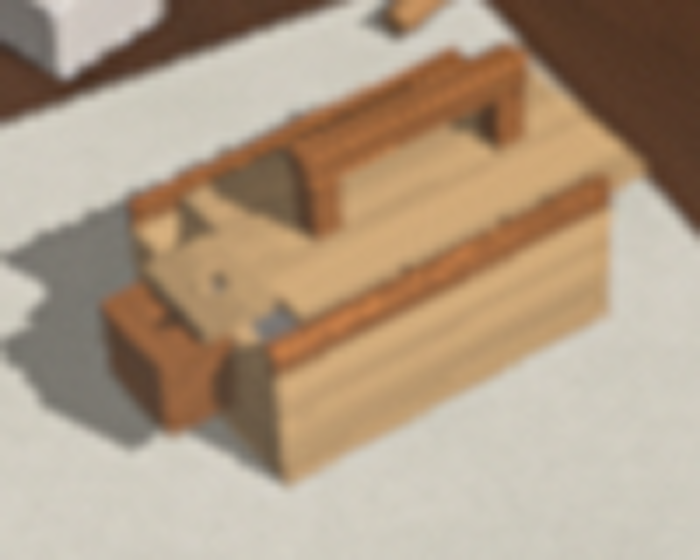

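View pics/c2.png

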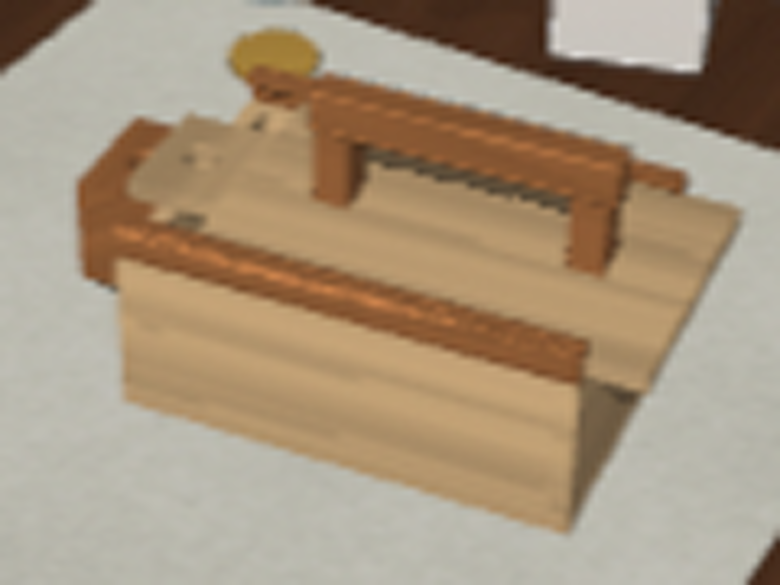

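View pics/c3.png

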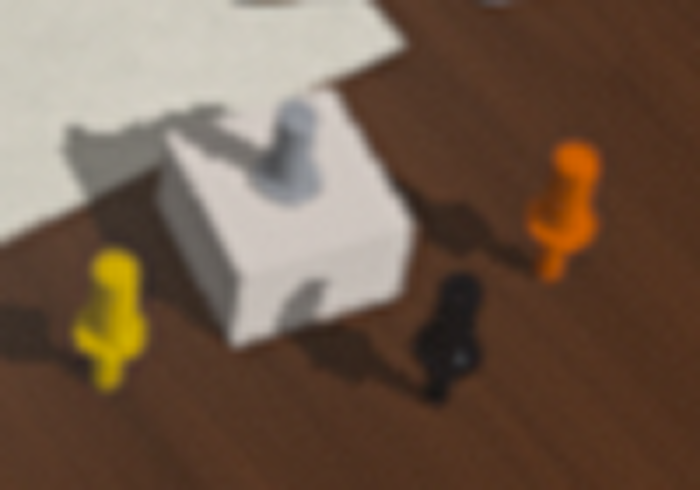

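View pics/c4.png

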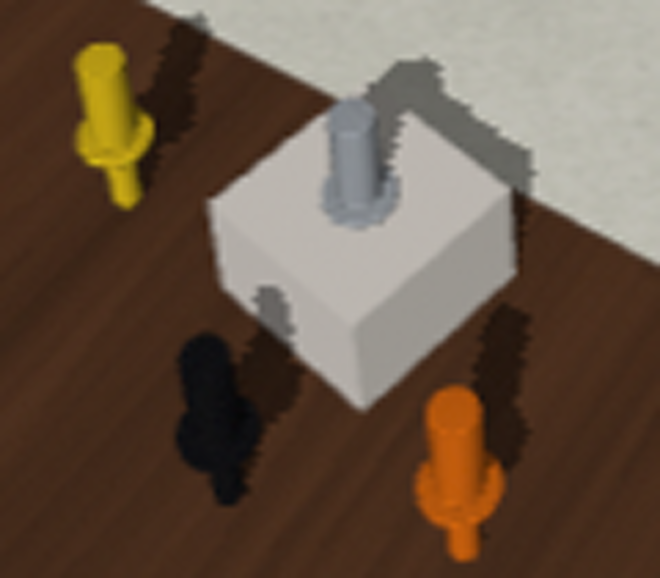

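Crops show the steel pin upright in the block (scene top face (362,275), side (234,314)), the lid about half-open, and the hole in the tongue (scene (261,220), side (270,204)). Measuring.

```bash
python3 - <<'E'
from h import *
A=cam('scene');B=cam('side')
f=lambda m,c,s,o,z:onplane(m,o[0]+(c[0]+.5)/s-.5,o[1]+(c[1]+.5)/s-.5,z)[:2].round(4)
S=lambda c,z:f(A,c,7,(230,180),z); T=lambda c,z:f(B,c,6.5,(240,180),z)
print('botcorners +x+y',S((287,483),0),T((125,403),0)); print('-x+y',S((605,318),0),T((570,530),0))
print('rail top +x+y',S((275,365),.084),T((118,235),.084),'-x+y',S((607,190),.084),T((585,350),.084))
print('lidhole',S((219,282),.078),T((192,159),.078))
print('tongue end',S((205,340),.078),S((145,265),.078),T((190,117),.078),T((130,190),.078))
print('bar +x end top', S((290,147),.126),S((327,168),.126),T((333,77),.126),T((313,97),.126))
print('bar -x end top', S((457,47),.126),S((523,60),.126),T((627,152),.126),T((617,172),.126))
print('lid -x+y corner',S((645,165),.078),T((645,390),.078), T((740,210),.078))
P=lambda c,z:f(A,c,7,(320,260),z); Q=lambda c,z:f(B,c,5.5,(170,295),z)
print('pin top',P((297,107),.085),Q((351,108),.085)); print('collar',P((287,183),.048),Q((361,193),.048))
print('foam',[P(c,.045) for c in [(238,275),(412,230),(165,135),(340,90)]],[Q(c,.045) for c in [(210,203),(357,325),(515,190)]])
print('lookalikes top z.077?',P((116,265),.06),P((460,290),.06),P((576,155),.06))
E
```

```text
botcorners +x+y [0.5898 0.0296] [0.5926 0.0347]
-x+y [0.4153 0.0127] [0.4151 0.0106]
rail top +x+y [0.5944 0.0374] [0.5889 0.0389] -x+y [0.4182 0.0153] [0.4145 0.0112]
lidhole [ 0.5905 -0.0248] [ 0.5972 -0.0228]
tongue end [0.6111 0.0039] [ 0.6138 -0.0506] [ 0.6136 -0.0466] [0.606  0.0064]
bar +x end top [ 0.5462 -0.0382] [ 0.5387 -0.0183] [ 0.5429 -0.0362] [ 0.5424 -0.021 ]
bar -x end top [ 0.4512 -0.0603] [ 0.4304 -0.0377] [ 0.4298 -0.0478] [ 0.4275 -0.0349]
lid -x+y corner [0.3911 0.0042] [0.3905 0.0133] [ 0.4045 -0.1   ]
pin top [0.4544 0.3015] [0.4595 0.3042]
collar [0.459  0.3075] [0.4565 0.3072]
foam [array([0.4981, 0.3308]), array([0.4296, 0.3469]), array([0.4848, 0.2637]), array([0.4127, 0.2798])] [array([0.4982, 0.3343]), array([0.429 , 0.3462]), array([0.4152, 0.2782])]
lookalikes top z.077? [0.5415 0.3129] [0.4392 0.3842] [0.363 0.358]
```

Box: centre about (0.511,-0.036), yaw about 0.125, lid open about 24 mm. Bar middle is about (0.487,-0.036). Pin is about (0.457,0.305). Heights and sizes agree. Moving above the handle.

apply_moves --motion '[{"dx": 0.01,"dy": 0.022,"yaw": -0.03},{"dx": 0.022,"dy": 0.044,"yaw": -0.03},{"dx": 0.022,"dy": 0.044,"yaw": -0.03},{"dx": 0.022,"dy": 0.044,"yaw": -0.03},{"dx": 0.022,"dy": 0.044,"yaw": -0.03},{"dx": 0.022,"dy": 0.044,"yaw": -0.03},{"dx": 0.022,"dy": 0.044,"yaw": -0.03},{"dx": 0.022,"dy": 0.044,"yaw": -0.03},{"dx": 0.022,"dy": 0.044,"yaw": -0.03},{"dx": 0.022,"dy": 0.044,"yaw": -0.03}]' --fingers 0.07 --force 20

```text
invalid input
```

apply_moves --motion '[{"dx": 0.01,"dy": 0.022,"dz": 0.0,"yaw": -0.03},{"dx": 0.022,"dy": 0.044,"dz": 0.0,"yaw": -0.03},{"dx": 0.022,"dy": 0.044,"dz": 0.0,"yaw": -0.03},{"dx": 0.022,"dy": 0.044,"dz": 0.0,"yaw": -0.03},{"dx": 0.022,"dy": 0.044,"dz": 0.0,"yaw": -0.03},{"dx": 0.022,"dy": 0.044,"dz": 0.0,"yaw": -0.03},{"dx": 0.022,"dy": 0.044,"dz": 0.0,"yaw": -0.03},{"dx": 0.022,"dy": 0.044,"dz": 0.0,"yaw": -0.03},{"dx": 0.022,"dy": 0.044,"dz": 0.0,"yaw": -0.03},{"dx": 0.022,"dy": 0.044,"dz": 0.0,"yaw": -0.03}]' --fingers 0.07 --force 20.0

```text
t: 1.15
eef_pos: [0.4519, -0.0958, 0.2214]
eef_rot: [0.998, 0.058, -0.0, -0.001]
ft_force: [0.8, -1.0, -0.5]
width: 0.07
```

apply_moves --motion '[{"dx": 0.018,"dy": 0.03,"dz": 0.0,"yaw": 0.0},{"dx": 0.015,"dy": 0.025,"dz": 0.0,"yaw": 0.0},{"dx": 0.0,"dy": 0.0,"dz": 0.0,"yaw": 0.0},{"dx": 0.0,"dy": 0.0,"dz": 0.0,"yaw": 0.0}]'

```text
t: 1.55
eef_pos: [0.487, -0.0327, 0.2206]
eef_rot: [0.998, 0.062, -0.001, -0.002]
ft_force: [-0.4, -0.1, -0.7]
width: 0.0703
```

```bash
cat > look.py <<'E'
from h import *
import sys
t=sys.argv[1]
s=env.get_state()
e=R.from_quat(s['eef_rot'])
print('t',round(s['t'],2),'p',s['eef_pos'].round(4),'toolx ang',np.arctan2(*e.as_matrix()[[1,0],0]).round(4),'zax',e.as_matrix()[:,2].round(4),'F',s['ft_force'].round(2),'w',round(float(s['width']),4),'M',s['wrist_torque'].round(2))
for n in sys.argv[2:]:
    import pickle
    m=cam(n); im=env.read_camera(n); pickle.dump((m,im),open(f'{t}_{n}.pkl','wb')); save(f'{t}_{n}.png',im,None,1.4)
E
python3 look.py a wrist
```

```text
t 1.55 p [ 0.487  -0.0327  0.2206] toolx ang 0.1248 zax [-0.0018  0.0032 -1.    ] F [-0.45 -0.11 -0.66] w 0.0703 M [0.05 0.07 0.01]
```

View pics/a_wrist.png

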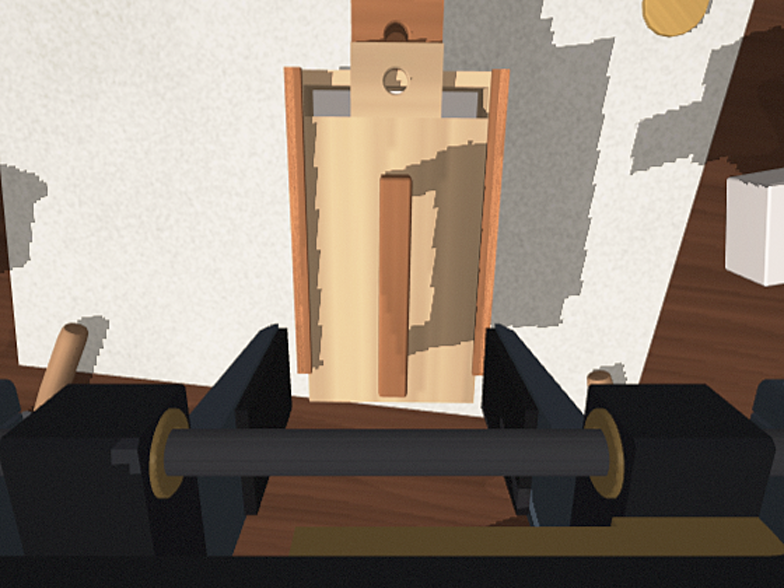

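The wrist picture (1.4x) shows the lid hole at (396,81), the bar from (396,177) to (393,396), the rails' +x ends at (285..300,68) and (493..509,70), and the ear hole peeking out at (396,32).

```bash
python3 - <<'E'
from h import *; import pickle
m,im=pickle.load(open('a_wrist.pkl','rb'))
f=lambda x,y,z:onplane(m,(x+.5)/1.4-.5,(y+.5)/1.4-.5,z)[:2]
h=f(396,80.5,.078);b1=f(395.5,176.5,.126);b2=f(393,397,.117)
r1=f(285,68,.084);r2=f(509,70,.084);q1=f(299,373,.084);q2=f(484,375,.084)
for n,p in dict(h=h,b1=b1,b2=b2,r1=r1,r2=r2,q1=q1,q2=q2).items(): print(n,p.round(4))
ang=lambda a,b:np.arctan2(*(b-a)[::-1]).round(4)
print('ang hole-bar1',ang(b1,h),'bar',ang(b2,b1),'rails',ang(q1,r1),ang(q2,r2),'|h-b1|',np.linalg.norm(h-b1),'w',np.linalg.norm(r1-r2),np.linalg.norm(b1-b2))
rc=(r1+r2)/2; print('rail centre',rc)
u=np.array([np.cos(.125),np.sin(.125)]); print('box centre from rails',rc-.09*u,(q1+q2)/2+.09*u,'handle from hole',h-.108*u,'b1',b1-.06*u)
E
```

```text
h [ 0.5952 -0.0239]
b1 [ 0.5487 -0.029 ]
b2 [ 0.4249 -0.0438]
r1 [0.5936 0.0354]
r2 [ 0.6073 -0.0826]
q1 [0.4159 0.0148]
q2 [ 0.4292 -0.1017]
ang hole-bar1 0.1092 bar 0.1191 rails 0.1155 0.1065 |h-b1| 0.046800157344491854 w 0.11880066663322073 0.12467609452521951
rail centre [ 0.60042806 -0.02362941]
box centre from rails [ 0.51113027 -0.03485013] [ 0.51180191 -0.03224119] handle from hole [ 0.48802142 -0.03734035] b1 [ 0.48912576 -0.03645862]
```

apply_moves --motion '[{"dx": 0.001,"dy": -0.003,"dz": -0.03,"yaw": -0.012},{"dx": 0.0,"dy": 0.0,"dz": -0.03,"yaw": 0.0},{"dx": 0.0,"dy": 0.0,"dz": -0.03,"yaw": 0.0},{"dx": 0.0,"dy": 0.0,"dz": -0.017,"yaw": 0.0},{"dx": 0.0,"dy": 0.0,"dz": 0.0,"yaw": 0.0},{"dx": 0.0,"dy": 0.0,"dz": 0.0,"yaw": 0.0}]'

```text
t: 2.2
eef_pos: [0.4855, -0.0427, 0.112]
eef_rot: [0.999, 0.051, 0.001, -0.001]
ft_force: [1.8, -0.5, 0.2]
width: 0.07
```

```bash
python3 look.py b
```

```text
t 2.2 p [ 0.4855 -0.0427  0.112 ] toolx ang 0.1019 zax [ 0.0014  0.0015 -1.    ] F [ 1.84 -0.46  0.19] w 0.07 M [-0.01  0.04 -0.01]
```

apply_moves --motion '[{"dx": 0.002,"dy": 0.006,"dz": -0.003,"yaw": 0.01},{"dx": 0.0,"dy": 0.0,"dz": 0.0,"yaw": 0.0},{"dx": 0.0,"dy": 0.0,"dz": 0.0,"yaw": 0.0}]'

```text
t: 2.5
eef_pos: [0.4893, -0.0374, 0.1116]
eef_rot: [0.998, 0.055, 0.003, -0.0]
ft_force: [-0.1, 0.4, -0.0]
width: 0.0701
```

```bash
python3 look.py b
```

```text
t 2.5 p [ 0.4893 -0.0374  0.1116] toolx ang 0.1109 zax [ 0.0069  0.001  -1.    ] F [-0.09  0.4  -0.04] w 0.0701 M [0.02 0.02 0.01]
```

apply_moves --motion '[{"dx": 0.0,"dy": 0.0,"dz": -0.002,"yaw": 0.0},{"dx": 0.0,"dy": 0.0,"dz": 0.0,"yaw": 0.0},{"dx": 0.0,"dy": 0.0,"dz": 0.0,"yaw": 0.0},{"dx": 0.0,"dy": 0.0,"dz": 0.0,"yaw": 0.0},{"dx": 0.0,"dy": 0.0,"dz": 0.0,"yaw": 0.0},{"dx": 0.0,"dy": 0.0,"dz": 0.0,"yaw": 0.0}]' --fingers 0.0 --force 10.0

```text
t: 3.1
eef_pos: [0.4901, -0.0372, 0.1108]
eef_rot: [0.998, 0.056, 0.005, -0.0]
ft_force: [0.2, 0.3, -0.3]
width: 0.025
```

```bash
python3 look.py b
```

```text
t 3.1 p [ 0.4901 -0.0372  0.1108] toolx ang 0.1118 zax [ 9.7e-03  6.0e-04 -1.0e+00] F [ 0.16  0.28 -0.31] w 0.025 M [ 0.01  0.03 -0.02]
```

apply_moves --motion '[{"dx": 0.0,"dy": 0.0,"dz": 0.0,"yaw": 0.0},{"dx": 0.0,"dy": 0.0,"dz": 0.0,"yaw": 0.0}]'

```text
t: 3.3
eef_pos: [0.4899, -0.0368, 0.1106]
eef_rot: [0.998, 0.056, 0.005, -0.0]
ft_force: [0.1, -0.2, -1.8]
width: 0.0161
```

```bash
python3 look.py b
```

```text
t 3.3 p [ 0.4899 -0.0368  0.1106] toolx ang 0.1114 zax [ 0.0091  0.0014 -1.    ] F [ 0.12 -0.19 -1.78] w 0.0161 M [ 0.13 -0.03 -0.01]
```

apply_moves --motion '[{"dx": 0.005,"dy": 0.0006,"dz": 0.0,"yaw": 0.0},{"dx": 0.005,"dy": 0.0006,"dz": 0.0,"yaw": 0.0},{"dx": 0.005,"dy": 0.0006,"dz": 0.0,"yaw": 0.0},{"dx": 0.004,"dy": 0.0004,"dz": 0.0,"yaw": 0.0}]'

```text
t: 3.7
eef_pos: [0.5092, -0.0346, 0.1106]
eef_rot: [0.998, 0.056, 0.004, -0.0]
ft_force: [-1.0, 0.2, 1.6]
width: 0.016
```

```bash
python3 look.py b
```

```text
t 3.7 p [ 0.5092 -0.0346  0.1106] toolx ang 0.1115 zax [ 0.0071  0.0011 -1.    ] F [-1.   0.2  1.6] w 0.016 M [ 0.09  0.16 -0.03]
```

apply_moves --motion '[{"dx": 0.003,"dy": 0.0003,"dz": 0.0,"yaw": 0.0},{"dx": 0.002,"dy": 0.0002,"dz": 0.0,"yaw": 0.0}]'

```text
t: 3.9
eef_pos: [0.5133, -0.0341, 0.1105]
eef_rot: [0.998, 0.056, 0.001, -0.0]
ft_force: [-8.1, -1.5, 7.4]
width: 0.016
```

```bash
python3 look.py c wrist
```

```text
t 3.9 p [ 0.5133 -0.0341  0.1105] toolx ang 0.112 zax [ 2.5e-03  8.0e-04 -1.0e+00] F [-8.06 -1.48  7.44] w 0.016 M [-0.17  1.33 -0.03]
```

View pics/c_wrist.png

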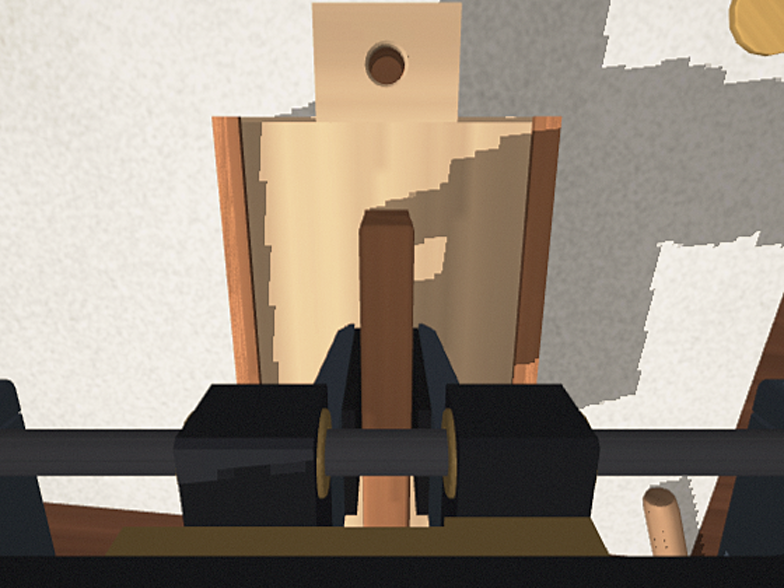

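Force rose to 8 N: the stop. The hole at (385,64) shows brown (ear hole) below; zooming in.

```bash
python3 - <<'E'
from h import *; import pickle
m,im=pickle.load(open('c_wrist.pkl','rb'))
save('c_z.png',im,(0,100,215,335),6)
E
```

```text
(no output)
```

View pics/c_z.png

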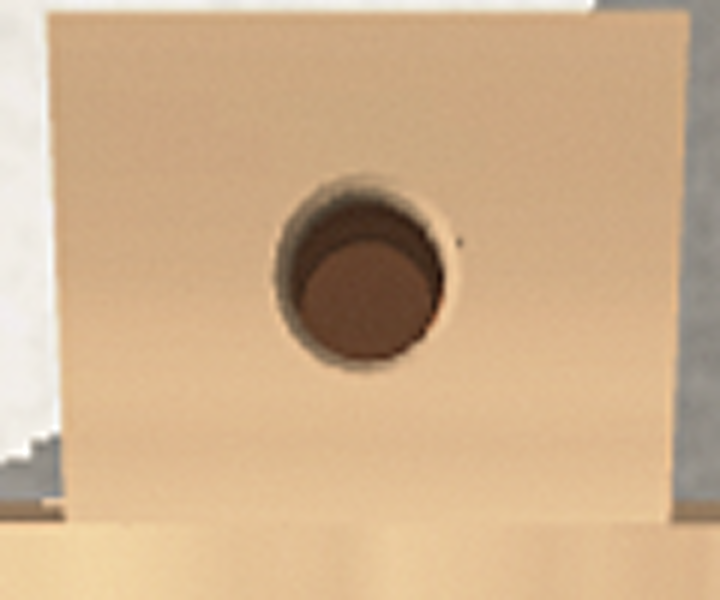

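apply_moves --motion '[{"dx": 0.0,"dy": 0.0,"dz": 0.0,"yaw": 0.0},{"dx": 0.0,"dy": 0.0,"dz": 0.0,"yaw": 0.0},{"dx": 0.0,"dy": 0.0,"dz": 0.0,"yaw": 0.0},{"dx": 0.0,"dy": 0.0,"dz": 0.0,"yaw": 0.0},{"dx": 0.0,"dy": 0.0,"dz": 0.03,"yaw": 0.0},{"dx": 0.0,"dy": 0.0,"dz": 0.04,"yaw": 0.0},{"dx": 0.0,"dy": 0.0,"dz": 0.03,"yaw": 0.0},{"dx": 0.0,"dy": 0.0,"dz": 0.0,"yaw": 0.0},{"dx": 0.0,"dy": 0.0,"dz": 0.0,"yaw": 0.0}]' --fingers 0.06

```text
t: 4.85
eef_pos: [0.5147, -0.0342, 0.2129]
eef_rot: [0.998, 0.056, 0.002, -0.0]
ft_force: [0.6, 0.5, -0.6]
width: 0.0601
```

```bash
python3 look.py d wrist
```

```text
t 4.85 p [ 0.5147 -0.0342  0.2129] toolx ang 0.1119 zax [ 4.8e-03  8.0e-04 -1.0e+00] F [ 0.55  0.52 -0.6 ] w 0.0601 M [0.04 0.03 0.01]
```

View pics/d_wrist.png

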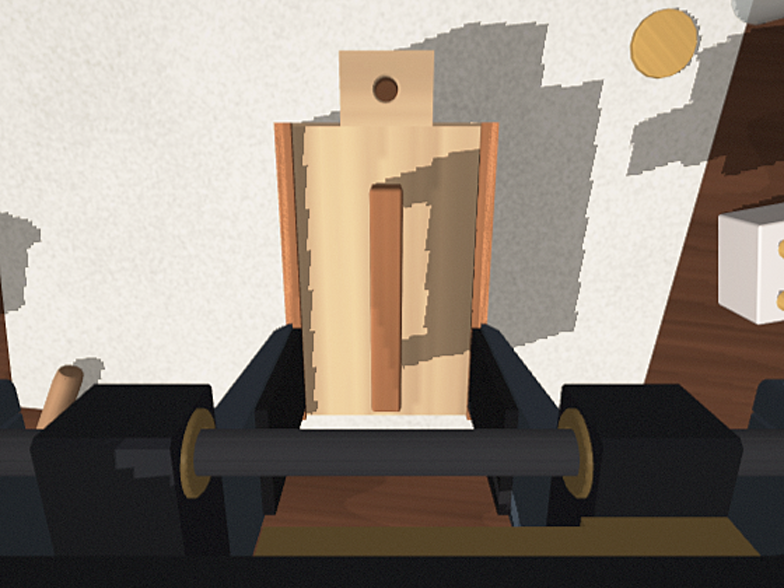

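```bash
python3 - <<'E'
from h import *; import pickle
for t,tcp,hp,b1,b2,r1,r2 in [('c',(.5133,-.0341),(385.2,63.4),(386.5,222),(386,400),(213,116),(561,117)),('d',(.5147,-.0342),(385.5,89),(386,186),(386,410),(275,123.5),(498,123.5))]:
    m,im=pickle.load(open(t+'_wrist.pkl','rb'))
    f=lambda q,z:onplane(m,(q[0]+.5)/1.4-.5,(q[1]+.5)/1.4-.5,z)[:2]
    u=np.array([np.cos(.112),np.sin(.112)]);v=np.array([-u[1],u[0]])
    for n,q,z in [('h',hp,.078),('b1',b1,.126),('b2',b2,.126),('r1',r1,.084),('r2',r2,.084)]:
        p=f(q,z);print(t,n,p.round(4),'tool frame',((p-tcp)@u).round(4),((p-tcp)@v).round(4))
    p=(f(r1,.084)+f(r2,.084))/2; print('box c',p-.09*u, 'from hole', f(hp,.078)-.108*u)
E
```

```text
c h [ 0.6184 -0.0218] tool frame 0.1059 0.0005
c b1 [ 0.5723 -0.0274] tool frame 0.0594 0.0001
c b2 [ 0.5164 -0.0335] tool frame 0.0031 0.0003
c r1 [0.5947 0.035 ] tool frame 0.0886 0.0595
c r2 [ 0.6076 -0.0836] tool frame 0.0882 -0.0598
box c [ 0.51171715 -0.03439067] from hole [ 0.51111477 -0.03383164]
d h [ 0.6185 -0.0219] tool frame 0.1045 0.0006
d b1 [ 0.5728 -0.0273] tool frame 0.0585 0.0003
d b2 [ 0.4543 -0.0406] tool frame -0.0607 0.0004
d r1 [0.5944 0.0346] tool frame 0.0869 0.0595
d r2 [ 0.6076 -0.0835] tool frame 0.0868 -0.0594
box c [ 0.51158643 -0.03448714] from hole [ 0.51116264 -0.03400908]
```

Lid shut. Hole at (0.6185,-0.0218), box centre (0.511,-0.034), yaw 0.112; these agree with the sizes. Now to the pin.

apply_moves --motion '[{"dx": -0.004,"dy": 0.025,"dz": 0.0,"yaw": 0.0},{"dx": -0.008,"dy": 0.045,"dz": 0.0,"yaw": 0.0},{"dx": -0.008,"dy": 0.045,"dz": 0.0,"yaw": 0.0},{"dx": -0.008,"dy": 0.045,"dz": 0.0,"yaw": 0.0},{"dx": -0.008,"dy": 0.045,"dz": 0.0,"yaw": 0.0},{"dx": -0.008,"dy": 0.045,"dz": 0.0,"yaw": 0.0},{"dx": -0.008,"dy": 0.045,"dz": 0.0,"yaw": 0.0},{"dx": -0.006,"dy": 0.03,"dz": 0.0,"yaw": 0.0},{"dx": 0.0,"dy": 0.0,"dz": 0.0,"yaw": 0.0},{"dx": 0.0,"dy": 0.0,"dz": 0.0,"yaw": 0.0}]' --fingers 0.055

```text
t: 5.9
eef_pos: [0.4472, 0.2998, 0.1974]
eef_rot: [0.998, 0.054, -0.009, 0.004]
ft_force: [0.4, -0.1, 0.3]
width: 0.055
```

```bash
python3 look.py e wrist
```

```text
t 5.9 p [0.4472 0.2998 0.1974] toolx ang 0.1084 zax [-0.0171 -0.0087 -0.9998] F [ 0.4  -0.14  0.3 ] w 0.055 M [-0.05  0.04  0.01]
```

View pics/e_wrist.png

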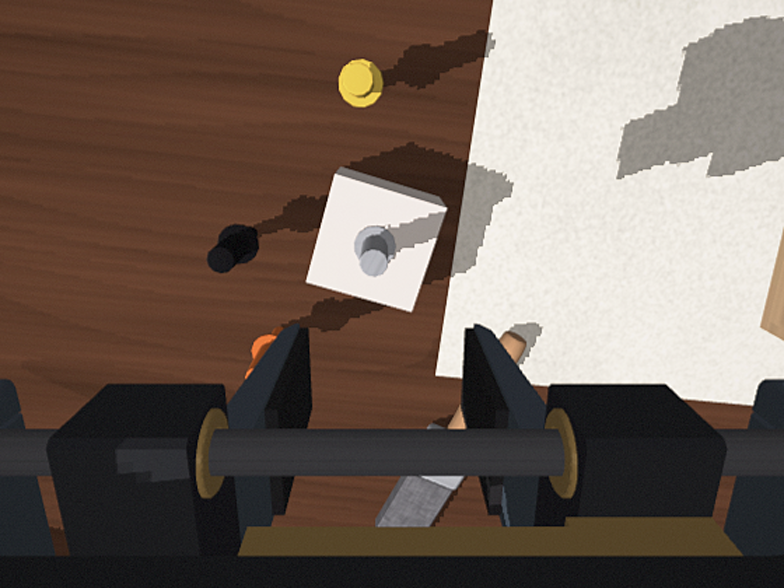

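```bash
python3 - <<'E'
from h import *; import pickle
m,im=pickle.load(open('e_wrist.pkl','rb'))
f=lambda q,z:onplane(m,(q[0]+.5)/1.4-.5,(q[1]+.5)/1.4-.5,z)[:2].round(4)
print('top',f((374,262),.085),'collar',f((375.5,247),.048))
print('foam',[f(c,.045) for c in [(336,175),(446,208),(412,311),(306,283)]])
print('orange',f((264,346),.03),'black',f((240,243),.037),'yellow',f((360,83),.037))
E
```

```text
top [0.459  0.3072] collar [0.4582 0.3068]
foam [array([0.4984, 0.3343]), array([0.486 , 0.2669]), array([0.4179, 0.2791]), array([0.4296, 0.3479])]
orange [0.3759 0.3757] black [0.449  0.3918] yellow [0.5508 0.3253]
```

apply_moves --motion '[{"dx": 0.011,"dy": 0.007,"dz": -0.02,"yaw": 0.0},{"dx": 0.0,"dy": 0.0,"dz": -0.04,"yaw": 0.0},{"dx": 0.0,"dy": 0.0,"dz": -0.03,"yaw": 0.0},{"dx": 0.0,"dy": 0.0,"dz": 0.0,"yaw": 0.0},{"dx": 0.0,"dy": 0.0,"dz": 0.0,"yaw": 0.0}]'

```text
t: 6.45
eef_pos: [0.4606, 0.3004, 0.1051]
eef_rot: [0.999, 0.05, -0.008, 0.004]
ft_force: [0.3, -0.0, 1.0]
width: 0.0552
```

```bash
python3 look.py f wrist
```

```text
t 6.45 p [0.4606 0.3004 0.1051] toolx ang 0.0995 zax [-0.0164 -0.0094 -0.9998] F [ 0.32 -0.02  1.02] w 0.0552 M [ 0.05 -0.01 -0.01]
```

View pics/f_wrist.png

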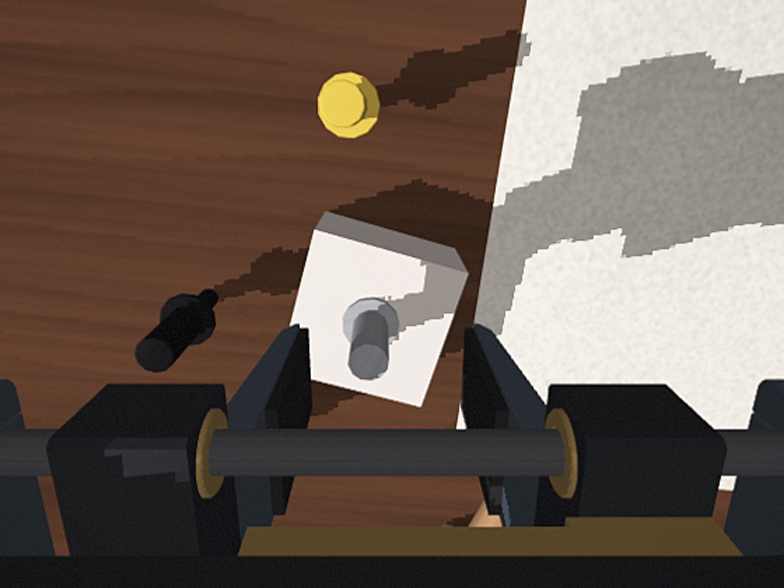

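apply_moves --motion '[{"dx": -0.002,"dy": 0.008,"dz": -0.005,"yaw": 0.0},{"dx": 0.0,"dy": 0.0,"dz": 0.0,"yaw": 0.0},{"dx": 0.0,"dy": 0.0,"dz": 0.0,"yaw": 0.0}]'

```text
t: 6.8
eef_pos: [0.4605, 0.3095, 0.1037]
eef_rot: [0.999, 0.049, -0.005, 0.003]
ft_force: [0.1, -0.9, -0.3]
width: 0.055
```

```bash
python3 look.py g; python3 - <<'E'
from h import *; import pickle
m,im=pickle.load(open('f_wrist.pkl','rb'))
f=lambda q,z:onplane(m,(q[0]+.5)/1.4-.5,(q[1]+.5)/1.4-.5,z)[:2].round(4)
print('top',f((370,361),.085),'collar',f((371,320),.048))
E
```

```text
t 6.8 p [0.4605 0.3095 0.1037] toolx ang 0.0983 zax [-0.0105 -0.0057 -0.9999] F [ 0.1  -0.89 -0.31] w 0.055 M [ 0.07 -0.01 -0.01]
top [0.4592 0.3066] collar [0.461  0.3071]
```

apply_moves --motion '[{"dx": -0.001,"dy": 0.0,"dz": -0.02,"yaw": 0.0},{"dx": 0.0,"dy": 0.0,"dz": -0.015,"yaw": 0.0},{"dx": 0.0,"dy": 0.0,"dz": 0.0,"yaw": 0.0},{"dx": 0.0,"dy": 0.0,"dz": 0.0,"yaw": 0.0}]'

```text
t: 7.2
eef_pos: [0.4614, 0.3115, 0.0716]
eef_rot: [0.999, 0.05, -0.002, 0.001]
ft_force: [-0.5, 0.7, 0.5]
width: 0.055
```

```bash
python3 look.py g wrist
```

```text
t 7.2 p [0.4614 0.3115 0.0716] toolx ang 0.0998 zax [-0.0037 -0.0015 -1.    ] F [-0.53  0.69  0.52] w 0.055 M [-0.03  0.03 -0.04]
```

View pics/g_wrist.png

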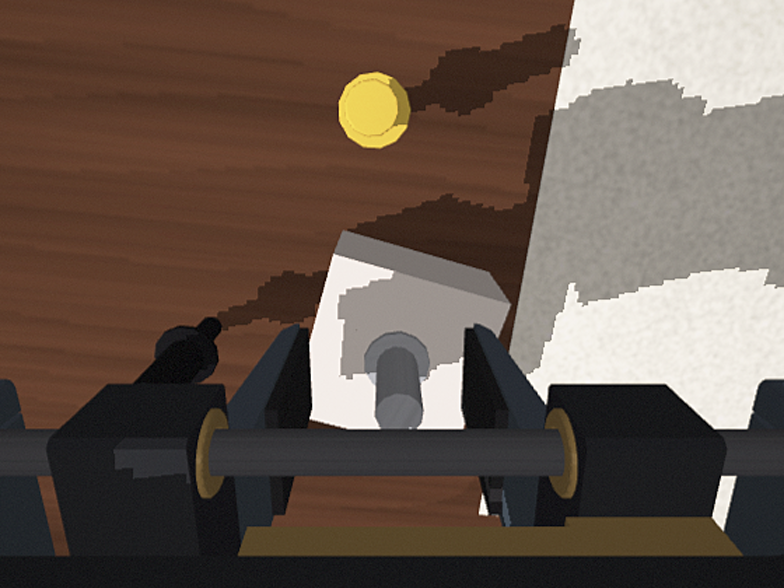

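apply_moves --motion '[{"dx": -0.002,"dy": -0.0045,"dz": -0.009,"yaw": 0.0},{"dx": 0.0,"dy": 0.0,"dz": 0.0,"yaw": 0.0},{"dx": 0.0,"dy": 0.0,"dz": 0.0,"yaw": 0.0}]'

```text
t: 7.55
eef_pos: [0.4601, 0.3072, 0.0638]
eef_rot: [0.999, 0.05, -0.0, -0.0]
ft_force: [-0.6, 1.0, 0.4]
width: 0.055
```

```bash
python3 look.py g
```

```text
t 7.55 p [0.4601 0.3072 0.0638] toolx ang 0.0998 zax [-8.e-04  3.e-04 -1.e+00] F [-0.64  0.95  0.45] w 0.055 M [0.03 0.02 0.02]
```

apply_moves --motion '[{"dx": 0.0,"dy": 0.0,"dz": 0.0,"yaw": 0.0},{"dx": 0.0,"dy": 0.0,"dz": 0.0,"yaw": 0.0},{"dx": 0.0,"dy": 0.0,"dz": 0.0,"yaw": 0.0},{"dx": 0.0,"dy": 0.0,"dz": 0.0,"yaw": 0.0},{"dx": 0.0,"dy": 0.0,"dz": 0.0,"yaw": 0.0},{"dx": 0.0,"dy": 0.0,"dz": 0.0,"yaw": 0.0}]' --fingers 0.0 --force 20.0

```text
t: 8.15
eef_pos: [0.4605, 0.3074, 0.0644]
eef_rot: [0.999, 0.05, 0.0, -0.0]
ft_force: [-0.5, -0.8, 0.4]
width: 0.0152
```

```bash
python3 look.py g
```

```text
t 8.15 p [0.4605 0.3074 0.0644] toolx ang 0.0998 zax [ 2.e-04  1.e-03 -1.e+00] F [-0.55 -0.77  0.35] w 0.0152 M [0.   0.06 0.  ]
```

apply_moves --motion '[{"dx": 0.0,"dy": 0.0,"dz": 0.015,"yaw": 0.0},{"dx": 0.0,"dy": 0.0,"dz": 0.03,"yaw": 0.0},{"dx": 0.0,"dy": 0.0,"dz": 0.03,"yaw": 0.0},{"dx": 0.0,"dy": 0.0,"dz": 0.03,"yaw": 0.0},{"dx": 0.0,"dy": 0.0,"dz": 0.01,"yaw": 0.0}]'

```text
t: 8.65
eef_pos: [0.4586, 0.3063, 0.18]
eef_rot: [0.999, 0.05, -0.003, 0.001]
ft_force: [0.8, 0.7, -0.6]
width: 0.0157
```

```bash
python3 look.py i wrist
```

```text
t 8.65 p [0.4586 0.3063 0.18  ] toolx ang 0.0998 zax [-0.0055 -0.0026 -1.    ] F [ 0.78  0.66 -0.65] w 0.0157 M [ 0.03 -0.03  0.02]
```

View pics/i_wrist.png

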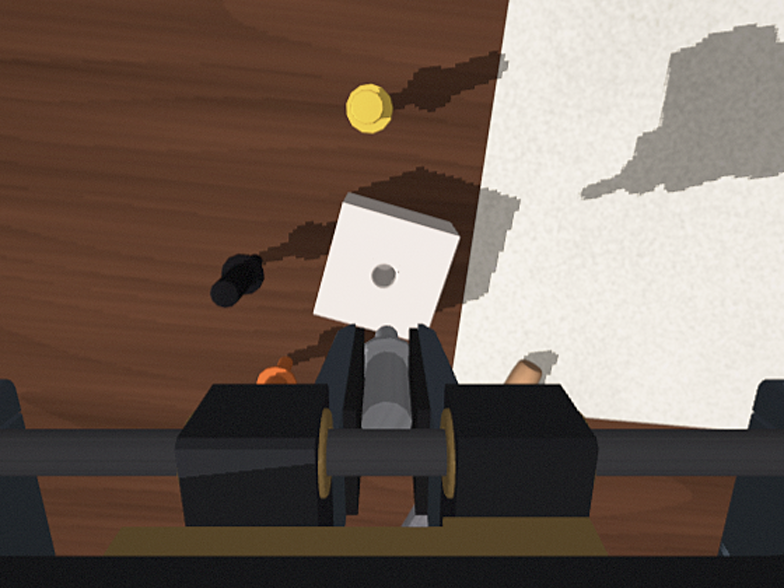

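```bash
python3 - <<'E'
from h import *; import pickle
m,im=pickle.load(open('i_wrist.pkl','rb'))
save('i_z.png',im,(220,320,230,325),7)
Re=None
s=env.get_state();p0=np.array([.4586,.3063,.18])
Rt=R.from_quat(s['eef_rot']).as_matrix()
# predicted pixels of pin points if axis offset by ox along tool x
for ox in (-.003,0,.003):
    print(ox,[ (np.array(proj(m,p0+Rt@np.array([ox,0,d])))).round(1) for d in (-.0206,.0194,.0534)])
E
```

```text
-0.003 [array([276.3, 304.4]), array([276.1, 262.7]), array([276. , 238.2])]
0 [array([276.3, 298.3]), array([276.1, 257.6]), array([276. , 233.7])]
0.003 [array([276.3, 292.1]), array([276.1, 252.5]), array([276. , 229.2])]
```

View pics/i_z.png

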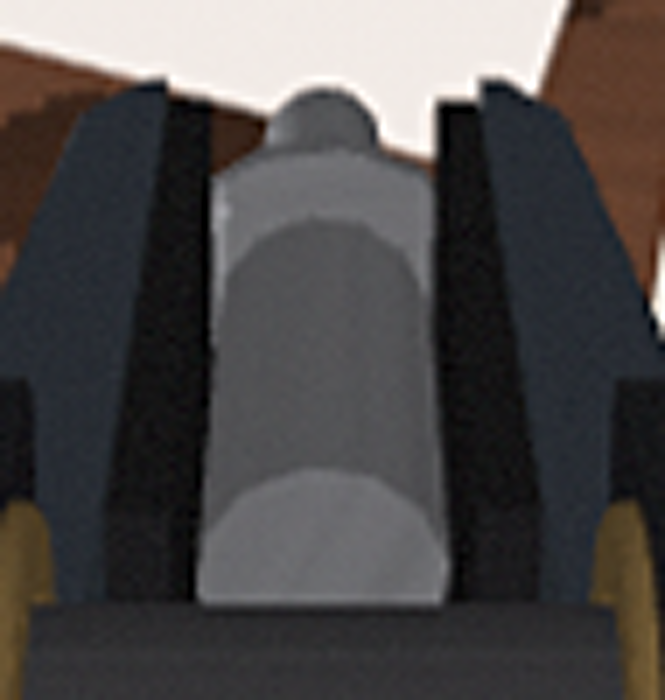

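Pin held upright, axis about 2 mm behind the TCP along tool x; the foam hole is empty. Carrying it to the hole.

apply_moves --motion '[{"dx": 0.01,"dy": -0.02,"dz": 0.0,"yaw": 0.0},{"dx": 0.02,"dy": -0.04,"dz": 0.0,"yaw": 0.0},{"dx": 0.02,"dy": -0.04,"dz": 0.0,"yaw": 0.0},{"dx": 0.02,"dy": -0.04,"dz": 0.0,"yaw": 0.0},{"dx": 0.02,"dy": -0.04,"dz": 0.0,"yaw": 0.0},{"dx": 0.02,"dy": -0.04,"dz": 0.0,"yaw": 0.0},{"dx": 0.02,"dy": -0.04,"dz": 0.0,"yaw": 0.0},{"dx": 0.02,"dy": -0.035,"dz": 0.0,"yaw": 0.0},{"dx": 0.01,"dy": -0.02,"dz": 0.0,"yaw": 0.0}]'

```text
t: 9.6
eef_pos: [0.6154, -0.0191, 0.1656]
eef_rot: [0.998, 0.054, -0.013, 0.001]
ft_force: [-1.4, 0.6, -1.6]
width: 0.015
```

```bash
python3 look.py j
```

```text
t 9.6 p [ 0.6154 -0.0191  0.1656] toolx ang 0.1076 zax [-0.0252 -0.0037 -0.9997] F [-1.39  0.63 -1.62] w 0.015 M [0.   0.05 0.03]
```

apply_moves --motion '[{"dx": 0.004,"dy": -0.002,"dz": 0.0,"yaw": 0.0},{"dx": 0.0,"dy": 0.0,"dz": 0.0,"yaw": 0.0},{"dx": 0.0,"dy": 0.0,"dz": 0.0,"yaw": 0.0},{"dx": 0.0,"dy": 0.0,"dz": 0.0,"yaw": 0.0}]'

```text
t: 10.0
eef_pos: [0.6174, -0.022, 0.1598]
eef_rot: [0.998, 0.052, -0.017, 0.0]
ft_force: [-0.5, 0.8, -0.4]
width: 0.0151
```

```bash
python3 look.py j wrist
```

```text
t 10.0 p [ 0.6174 -0.022   0.1598] toolx ang 0.1046 zax [-0.0348 -0.0025 -0.9994] F [-0.55  0.77 -0.44] w 0.0151 M [-0.03  0.11  0.  ]
```

View pics/j_wrist.png

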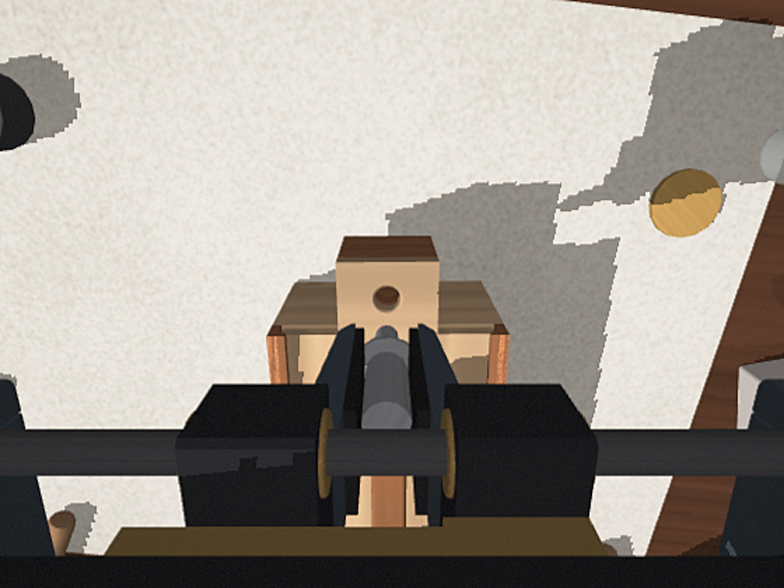

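Tool tilts about 2°: holding at far reach sags the shoulder a bit each row, while nearer poses drift the other way. I'll back off to a nearer, higher pose to recover level before inserting.

apply_moves --motion '[{"dx": -0.02,"dy": 0.0,"dz": 0.03,"yaw": 0.0},{"dx": -0.045,"dy": 0.0,"dz": 0.02,"yaw": 0.0},{"dx": -0.045,"dy": 0.0,"dz": 0.0,"yaw": 0.0},{"dx": -0.045,"dy": 0.0,"dz": 0.0,"yaw": 0.0}]'

```text
t: 10.45
eef_pos: [0.4615, -0.0178, 0.2098]
eef_rot: [0.998, 0.056, -0.016, 0.0]
ft_force: [0.2, -0.8, -1.4]
width: 0.0157
```

```bash
python3 look.py j
```

```text
t 10.45 p [ 0.4615 -0.0178  0.2098] toolx ang 0.1113 zax [-0.032  -0.002  -0.9995] F [ 0.23 -0.81 -1.38] w 0.0157 M [ 0.05 -0.07 -0.01]
```

apply_moves --motion '[{"dx": 0.0,"dy": 0.0,"dz": 0.0,"yaw": 0.0},{"dx": 0.0,"dy": 0.0,"dz": 0.0,"yaw": 0.0},{"dx": 0.0,"dy": 0.0,"dz": 0.0,"yaw": 0.0},{"dx": 0.0,"dy": 0.0,"dz": 0.0,"yaw": 0.0}]'

```text
t: 10.85
eef_pos: [0.4558, -0.0152, 0.2114]
eef_rot: [0.998, 0.058, -0.016, -0.0]
ft_force: [0.0, -0.4, -0.2]
width: 0.0156
```

```bash
python3 look.py j
```

```text
t 10.85 p [ 0.4558 -0.0152  0.2114] toolx ang 0.1155 zax [-0.0321 -0.0017 -0.9995] F [ 0.04 -0.39 -0.18] w 0.0156 M [ 0.02 -0.06  0.02]
```

apply_moves --motion '[{"dx": -0.04,"dy": 0.0,"dz": 0.0,"yaw": 0.0},{"dx": -0.04,"dy": 0.0,"dz": 0.0,"yaw": 0.0},{"dx": 0.0,"dy": 0.0,"dz": 0.0,"yaw": 0.0},{"dx": 0.0,"dy": 0.0,"dz": 0.0,"yaw": 0.0},{"dx": 0.0,"dy": 0.0,"dz": 0.0,"yaw": 0.0},{"dx": 0.0,"dy": 0.0,"dz": 0.0,"yaw": 0.0}]'

```text
t: 11.45
eef_pos: [0.381, -0.015, 0.2109]
eef_rot: [0.998, 0.058, -0.015, -0.0]
ft_force: [-0.7, 0.5, -0.4]
width: 0.0153
```

```bash
python3 look.py j
```

```text
t 11.45 p [ 0.381  -0.015   0.2109] toolx ang 0.1167 zax [-0.0297 -0.0017 -0.9996] F [-0.67  0.54 -0.39] w 0.0153 M [ 0.03 -0.02  0.  ]
```

apply_moves --motion '[{"dx": -0.01,"dy": 0.0,"dz": -0.045,"yaw": 0.0},{"dx": 0.0,"dy": 0.0,"dz": -0.045,"yaw": 0.0},{"dx": 0.0,"dy": 0.0,"dz": 0.0,"yaw": 0.0},{"dx": 0.0,"dy": 0.0,"dz": 0.0,"yaw": 0.0},{"dx": 0.0,"dy": 0.0,"dz": 0.0,"yaw": 0.0},{"dx": 0.0,"dy": 0.0,"dz": 0.0,"yaw": 0.0}]'

```text
t: 12.05
eef_pos: [0.3801, -0.0154, 0.1234]
eef_rot: [0.998, 0.058, -0.009, 0.001]
ft_force: [-0.0, -0.5, -1.0]
width: 0.0155
```

```bash
python3 look.py j
```

```text
t 12.05 p [ 0.3801 -0.0154  0.1234] toolx ang 0.117 zax [-0.0171 -0.0025 -0.9999] F [-0.02 -0.46 -0.95] w 0.0155 M [-0.02  0.01  0.01]
```

Lower and nearer recovers it. A few more rows to pre-bias.

apply_moves --motion '[{"dx": 0.0,"dy": 0.0,"dz": 0.0,"yaw": 0.0},{"dx": 0.0,"dy": 0.0,"dz": 0.0,"yaw": 0.0},{"dx": 0.0,"dy": 0.0,"dz": 0.0,"yaw": 0.0},{"dx": 0.0,"dy": 0.0,"dz": 0.0,"yaw": 0.0},{"dx": 0.0,"dy": 0.0,"dz": 0.0,"yaw": 0.0},{"dx": 0.0,"dy": 0.0,"dz": 0.0,"yaw": 0.0},{"dx": 0.0,"dy": 0.0,"dz": 0.0,"yaw": 0.0},{"dx": 0.0,"dy": 0.0,"dz": 0.0,"yaw": 0.0}]'

```text
t: 12.85
eef_pos: [0.3826, -0.0156, 0.1268]
eef_rot: [0.998, 0.058, -0.005, 0.001]
ft_force: [-0.5, 0.5, -1.0]
width: 0.0152
```

```bash
python3 look.py j
```

```text
t 12.85 p [ 0.3826 -0.0156  0.1268] toolx ang 0.117 zax [-0.0094 -0.003  -1.    ] F [-0.5   0.49 -1.02] w 0.0152 M [ 0.04 -0.01  0.01]
```

apply_moves --motion '[{"dx": 0.0,"dy": 0.0,"dz": -0.01,"yaw": 0.0},{"dx": 0.0,"dy": 0.0,"dz": 0.0,"yaw": 0.0},{"dx": 0.0,"dy": 0.0,"dz": 0.0,"yaw": 0.0},{"dx": 0.0,"dy": 0.0,"dz": 0.0,"yaw": 0.0},{"dx": 0.0,"dy": 0.0,"dz": 0.0,"yaw": 0.0},{"dx": 0.0,"dy": 0.0,"dz": 0.0,"yaw": 0.0},{"dx": 0.0,"dy": 0.0,"dz": 0.0,"yaw": 0.0},{"dx": 0.0,"dy": 0.0,"dz": 0.0,"yaw": 0.0},{"dx": 0.0,"dy": 0.0,"dz": 0.0,"yaw": 0.0},{"dx": 0.0,"dy": 0.0,"dz": 0.0,"yaw": 0.0}]'

```text
t: 13.85
eef_pos: [0.3825, -0.0156, 0.1157]
eef_rot: [0.998, 0.058, -0.005, 0.001]
ft_force: [0.4, -0.7, -1.0]
width: 0.0155
```

apply_moves --motion '[{"dx": 0.0,"dy": 0.0,"dz": 0.0,"yaw": 0.0},{"dx": 0.0,"dy": 0.0,"dz": 0.0,"yaw": 0.0},{"dx": 0.0,"dy": 0.0,"dz": 0.0,"yaw": 0.0},{"dx": 0.0,"dy": 0.0,"dz": 0.0,"yaw": 0.0},{"dx": 0.0,"dy": 0.0,"dz": 0.0,"yaw": 0.0},{"dx": 0.0,"dy": 0.0,"dz": 0.0,"yaw": 0.0},{"dx": 0.0,"dy": 0.0,"dz": 0.0,"yaw": 0.0},{"dx": 0.0,"dy": 0.0,"dz": 0.0,"yaw": 0.0},{"dx": 0.0,"dy": 0.0,"dz": 0.0,"yaw": 0.0},{"dx": 0.0,"dy": 0.0,"dz": 0.0,"yaw": 0.0}]'

```text
t: 14.85
eef_pos: [0.3825, -0.0156, 0.1158]
eef_rot: [0.998, 0.058, -0.005, 0.001]
ft_force: [0.3, -0.6, -0.8]
width: 0.0155
```

```bash
python3 look.py j
```

```text
t 14.85 p [ 0.3825 -0.0156  0.1158] toolx ang 0.117 zax [-0.0098 -0.003  -0.9999] F [ 0.3  -0.64 -0.84] w 0.0155 M [0.01 0.03 0.02]
```

No steady sag, then: it's motion lag that gets frozen in. Moving gentler should limit it.

apply_moves --motion '[{"dx": 0.0,"dy": 0.0,"dz": 0.01,"yaw": 0.0},{"dx": 0.0,"dy": 0.0,"dz": 0.02,"yaw": 0.0},{"dx": 0.0,"dy": 0.0,"dz": 0.02,"yaw": 0.0},{"dx": 0.0,"dy": 0.0,"dz": 0.02,"yaw": 0.0},{"dx": 0.01,"dy": 0.0,"dz": 0.01,"yaw": 0.0},{"dx": 0.02,"dy": 0.0,"dz": 0.005,"yaw": 0.0},{"dx": 0.02,"dy": 0.0,"dz": 0.0,"yaw": 0.0},{"dx": 0.02,"dy": 0.0,"dz": 0.0,"yaw": 0.0},{"dx": 0.02,"dy": 0.0,"dz": 0.0,"yaw": 0.0},{"dx": 0.02,"dy": 0.0,"dz": 0.0,"yaw": 0.0}]'

```text
t: 15.85
eef_pos: [0.4937, -0.0155, 0.2119]
eef_rot: [0.998, 0.058, -0.002, 0.002]
ft_force: [0.4, -0.4, -0.5]
width: 0.0157
```

```bash
python3 look.py j
```

```text
t 15.85 p [ 0.4937 -0.0155  0.2119] toolx ang 0.1167 zax [-0.0048 -0.0033 -1.    ] F [ 0.37 -0.42 -0.54] w 0.0157 M [ 0.02  0.07 -0.08]
```

apply_moves --motion '[{"dx": 0.02,"dy": -0.001,"dz": 0.0,"yaw": 0.0},{"dx": 0.02,"dy": -0.001,"dz": 0.0,"yaw": 0.0},{"dx": 0.02,"dy": -0.001,"dz": 0.0,"yaw": 0.0},{"dx": 0.02,"dy": -0.001,"dz": 0.0,"yaw": 0.0},{"dx": 0.02,"dy": -0.001,"dz": 0.0,"yaw": 0.0},{"dx": 0.015,"dy": -0.001,"dz": 0.0,"yaw": 0.0},{"dx": 0.005,"dy": 0.0,"dz": -0.01,"yaw": 0.0},{"dx": 0.0,"dy": 0.0,"dz": -0.01,"yaw": 0.0},{"dx": 0.0,"dy": 0.0,"dz": -0.01,"yaw": 0.0}]'

```text
t: 16.75
eef_pos: [0.6207, -0.0216, 0.186]
eef_rot: [0.998, 0.058, 0.0, 0.002]
ft_force: [0.4, 0.1, -1.2]
width: 0.0153
```

```bash
python3 look.py j
```

```text
t 16.75 p [ 0.6207 -0.0216  0.186 ] toolx ang 0.1171 zax [ 9.0e-04 -3.5e-03 -1.0e+00] F [ 0.37  0.15 -1.18] w 0.0153 M [-0.02  0.04  0.02]
```

apply_moves --motion '[{"dx": 0.0,"dy": 0.0,"dz": -0.01,"yaw": 0.0},{"dx": 0.0,"dy": 0.0,"dz": -0.01,"yaw": 0.0},{"dx": 0.0,"dy": 0.0,"dz": -0.01,"yaw": 0.0},{"dx": 0.0,"dy": 0.0,"dz": -0.01,"yaw": 0.0},{"dx": 0.0,"dy": 0.0,"dz": 0.0,"yaw": 0.0}]'

```text
t: 17.25
eef_pos: [0.6162, -0.0213, 0.1397]
eef_rot: [0.998, 0.059, -0.003, 0.001]
ft_force: [-0.1, -0.3, -0.3]
width: 0.0156
```

```bash
python3 look.py k wrist scene side; python3 - <<'E'
from h import *; import pickle
m,im=pickle.load(open('k_wrist.pkl','rb')); a=im[215:315,235:320]
m2,b=pickle.load(open('k_side.pkl','rb')); u,v=proj(m2,(.6185,-.0218,.08)); print(u,v)
m3,c=pickle.load(open('k_scene.pkl','rb')); u3,v3=proj(m3,(.6185,-.0218,.08)); print(u3,v3)
z=lambda i,u,v:cv2.resize(i[int(v)-40:int(v)+25,int(u)-32:int(u)+33],(390,390),interpolation=cv2.INTER_CUBIC)
save('k_z.png',a,None,6); save('k_z2.png',np.hstack([z(b,u,v),z(c,u3,v3)]))
E
```

```text
t 17.25 p [ 0.6162 -0.0213  0.1397] toolx ang 0.1171 zax [-0.0067 -0.0031 -1.    ] F [-0.08 -0.3  -0.34] w 0.0156 M [ 0.07 -0.01  0.04]
261.7420564995947 201.06541255983524
252.85360716260797 223.26516058491302
```

View pics/k_z.png

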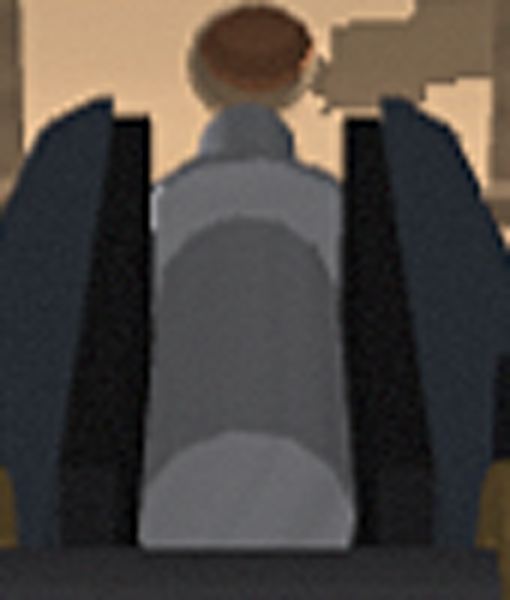

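View pics/k_z2.png

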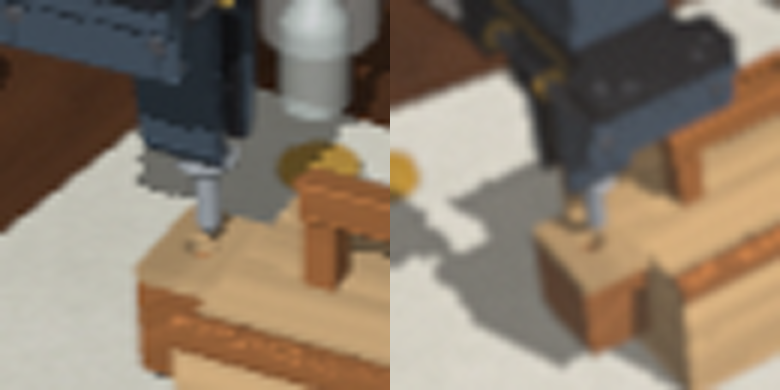

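```bash
python3 - <<'E'
from h import *; import pickle
m,im=pickle.load(open('k_wrist.pkl','rb'))
f=lambda q,z:onplane(m,235+(q[0]+.5)/6-.5,215+(q[1]+.5)/6-.5,z)[:2].round(4)
print('hole',f((251,59),.078))
zt=.1397-.0534
# pin tip candidates: collar top (d=+.0164) back edge row ~157, r 13mm ; shank end back edge row 103
m_=m
p0=np.array([.6162,-.0213,.1397])
Rt=R.from_euler('z',.117).as_matrix()@np.diag([1,-1,-1.])
Rt=R.from_quat(env.get_state()['eef_rot']).as_matrix()
for ox in (-.004,-.003,-.002,-.001,0):
  print(ox,[(np.array(proj(m,p0+Rt@np.array([ox+r,0,d])))[1]).round(1) for r,d in ((.008,-.0206),(.013,.0164),(.008,.0164),(.005,.049),(.003,.0534))])
print('seen',[215+y/6 for y in (432,157,215,103)])
E
```

```text
hole [ 0.6188 -0.0214]
-0.004 [np.float64(290.1), np.float64(244.1), np.float64(253.0), np.float64(234.5), np.float64(234.8)]
-0.003 [np.float64(288.0), np.float64(242.3), np.float64(251.2), np.float64(233.0), np.float64(233.3)]
-0.002 [np.float64(285.9), np.float64(240.5), np.float64(249.4), np.float64(231.5), np.float64(231.8)]
-0.001 [np.float64(283.9), np.float64(238.7), np.float64(247.7), np.float64(229.9), np.float64(230.3)]
0 [np.float64(281.7), np.float64(236.9), np.float64(245.9), np.float64(228.4), np.float64(228.8)]
seen [287.0, 241.16666666666666, 250.83333333333334, 232.16666666666666]
```

apply_moves --motion '[{"dx": 0.005,"dy": 0.0,"dz": 0.0,"yaw": 0.0},{"dx": 0.0,"dy": 0.0,"dz": 0.0,"yaw": 0.0}]'

```text
t: 17.6
eef_pos: [0.6241, -0.0214, 0.1433]
eef_rot: [0.998, 0.059, 0.0, 0.002]
ft_force: [0.1, -0.8, -1.2]
width: 0.0153
```

```bash
python3 look.py l
```

```text
t 17.6 p [ 0.6241 -0.0214  0.1433] toolx ang 0.1171 zax [ 5.0e-04 -3.4e-03 -1.0e+00] F [ 0.15 -0.75 -1.25] w 0.0153 M [-0.02  0.01 -0.01]
```

apply_moves --motion '[{"dx": -0.002,"dy": 0.0,"dz": 0.0,"yaw": 0.0},{"dx": 0.0,"dy": 0.0,"dz": 0.0,"yaw": 0.0},{"dx": 0.0,"dy": 0.0,"dz": 0.0,"yaw": 0.0}]'

```text
t: 17.9
eef_pos: [0.6226, -0.0215, 0.1441]
eef_rot: [0.998, 0.059, 0.001, 0.002]
ft_force: [-0.2, 0.3, -0.3]
width: 0.0159
```

```bash
python3 look.py l
```

```text
t 17.9 p [ 0.6226 -0.0215  0.1441] toolx ang 0.1171 zax [ 0.0022 -0.0035 -1.    ] F [-0.19  0.34 -0.29] w 0.0159 M [0.03 0.04 0.01]
```

apply_moves --motion '[{"dx": -0.001,"dy": 0.0,"dz": -0.005,"yaw": 0.0},{"dx": 0.0,"dy": 0.0,"dz": -0.005,"yaw": 0.0},{"dx": 0.0,"dy": 0.0,"dz": 0.0,"yaw": 0.0}]'

```text
t: 18.2
eef_pos: [0.6212, -0.0215, 0.1333]
eef_rot: [0.998, 0.059, 0.001, 0.002]
ft_force: [-0.1, 0.1, -0.5]
width: 0.0153
```

```bash
python3 look.py m side wrist;  python3 - <<'E'
from h import *; import pickle
m,im=pickle.load(open('m_wrist.pkl','rb')); a=im[215:315,235:335]
m2,b=pickle.load(open('m_side.pkl','rb')); u,v=261.7,201
save('m_z.png',np.hstack([cv2.resize(a,(390,390)),cv2.resize(b[int(v)-40:int(v)+25,int(u)-32:int(u)+33],(390,390),interpolation=cv2.INTER_CUBIC)]))
E
```

```text
t 18.2 p [ 0.6212 -0.0215  0.1333] toolx ang 0.1171 zax [ 0.002  -0.0035 -1.    ] F [-0.07  0.07 -0.48] w 0.0153 M [ 0.01  0.   -0.03]
```

View pics/m_z.png

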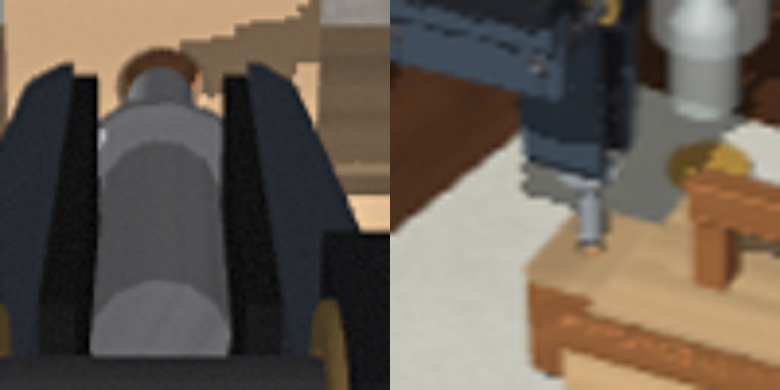

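Tip sits at the hole mouth, aligned. Descending gently.

apply_moves --motion '[{"dx": 0.0,"dy": 0.0,"dz": -0.005,"yaw": 0.0},{"dx": 0.0,"dy": 0.0,"dz": -0.005,"yaw": 0.0}]'

```text
t: 18.5
eef_pos: [0.6221, -0.0215, 0.1242]
eef_rot: [0.998, 0.059, 0.002, 0.002]
ft_force: [-0.7, 0.1, -0.2]
width: 0.0154
```

```bash
python3 look.py m
```

```text
t 18.5 p [ 0.6221 -0.0215  0.1242] toolx ang 0.1171 zax [ 0.0046 -0.0037 -1.    ] F [-0.69  0.15 -0.17] w 0.0154 M [-0.03  0.24 -0.01]
```

apply_moves --motion '[{"dx": -0.001,"dy": 0.0,"dz": -0.005,"yaw": 0.0},{"dx": 0.0,"dy": 0.0,"dz": -0.005,"yaw": 0.0}]'

```text
t: 18.7
eef_pos: [0.6209, -0.0215, 0.1131]
eef_rot: [0.998, 0.059, 0.002, 0.002]
ft_force: [0.6, -0.0, -0.3]
width: 0.0157
```

```bash
python3 look.py m
```

```text
t 18.7 p [ 0.6209 -0.0215  0.1131] toolx ang 0.1171 zax [ 0.0044 -0.0037 -1.    ] F [ 0.58 -0.02 -0.32] w 0.0157 M [ 0.02  0.02 -0.02]
```

Tip is now about 10 mm into the ear, with no load.

apply_moves --motion '[{"dx": 0.0,"dy": 0.0,"dz": -0.006,"yaw": 0.0},{"dx": 0.0,"dy": 0.0,"dz": -0.005,"yaw": 0.0},{"dx": 0.0,"dy": 0.0,"dz": 0.0,"yaw": 0.0}]'

```text
t: 19.0
eef_pos: [0.6202, -0.0215, 0.0998]
eef_rot: [0.998, 0.059, 0.001, 0.002]
ft_force: [-0.2, 0.3, -0.2]
width: 0.0155
```

```bash
python3 look.py m
```

```text
t 19.0 p [ 0.6202 -0.0215  0.0998] toolx ang 0.1171 zax [ 0.0023 -0.0035 -1.    ] F [-0.18  0.28 -0.16] w 0.0155 M [ 0.05  0.02 -0.04]
```

apply_moves --motion '[{"dx": 0.0,"dy": 0.0,"dz": 0.0,"yaw": 0.0},{"dx": 0.0,"dy": 0.0,"dz": 0.0,"yaw": 0.0},{"dx": 0.0,"dy": 0.0,"dz": 0.0,"yaw": 0.0},{"dx": 0.0,"dy": 0.0,"dz": 0.0,"yaw": 0.0}]' --fingers 0.055

```text
t: 19.4
eef_pos: [0.621, -0.0215, 0.1005]
eef_rot: [0.998, 0.059, 0.002, 0.002]
ft_force: [-0.2, -0.2, -0.5]
width: 0.0443
```

```bash
python3 look.py n
```

```text
t 19.4 p [ 0.621  -0.0215  0.1005] toolx ang 0.1171 zax [ 0.0042 -0.0036 -1.    ] F [-0.19 -0.2  -0.48] w 0.0443 M [-0.03  0.06 -0.01]
```

Raise gently, straight up past the pin's top, then look.

apply_moves --motion '[{"dx": 0.0,"dy": 0.0,"dz": 0.01,"yaw": 0.0},{"dx": 0.0,"dy": 0.0,"dz": 0.02,"yaw": 0.0},{"dx": 0.0,"dy": 0.0,"dz": 0.02,"yaw": 0.0},{"dx": 0.0,"dy": 0.0,"dz": 0.02,"yaw": 0.0},{"dx": -0.01,"dy": 0.0,"dz": 0.02,"yaw": 0.0},{"dx": -0.02,"dy": -0.002,"dz": 0.01,"yaw": 0.0},{"dx": -0.02,"dy": -0.002,"dz": 0.0,"yaw": 0.0},{"dx": -0.02,"dy": -0.003,"dz": 0.0,"yaw": 0.0},{"dx": -0.02,"dy": -0.003,"dz": 0.0,"yaw": 0.0},{"dx": -0.015,"dy": -0.002,"dz": 0.0,"yaw": 0.0}]'

```text
t: 20.4
eef_pos: [0.5159, -0.0337, 0.2136]
eef_rot: [0.998, 0.059, 0.009, 0.003]
ft_force: [0.6, -0.0, -0.7]
width: 0.0549
```

```bash
python3 look.py o wrist side; python3 - <<'E'
from h import *; import pickle
m2,b=pickle.load(open('o_side.pkl','rb')); save('o_z.png',b,(150,270,235,365),6)
E
```

```text
t 20.4 p [ 0.5159 -0.0337  0.2136] toolx ang 0.118 zax [ 0.0173 -0.0044 -0.9998] F [ 0.61 -0.02 -0.69] w 0.0549 M [ 0.05 -0.   -0.03]
```

View pics/o_wrist.png

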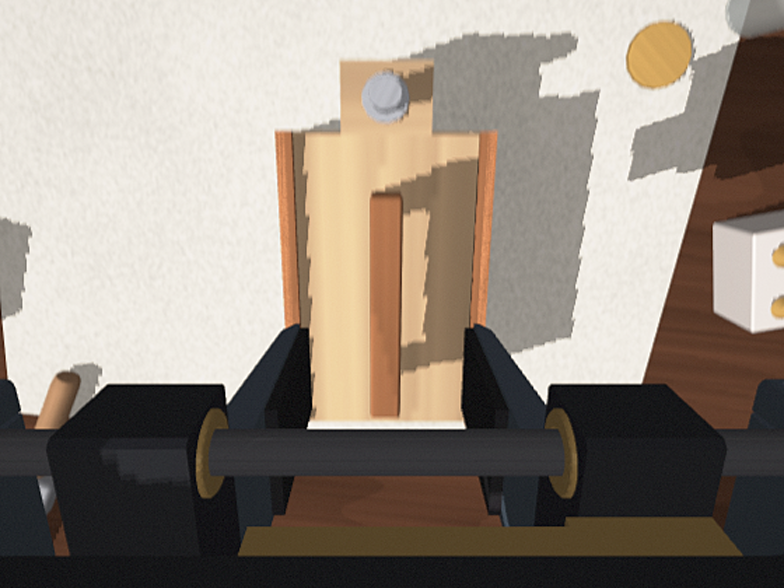

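View pics/o_z.png

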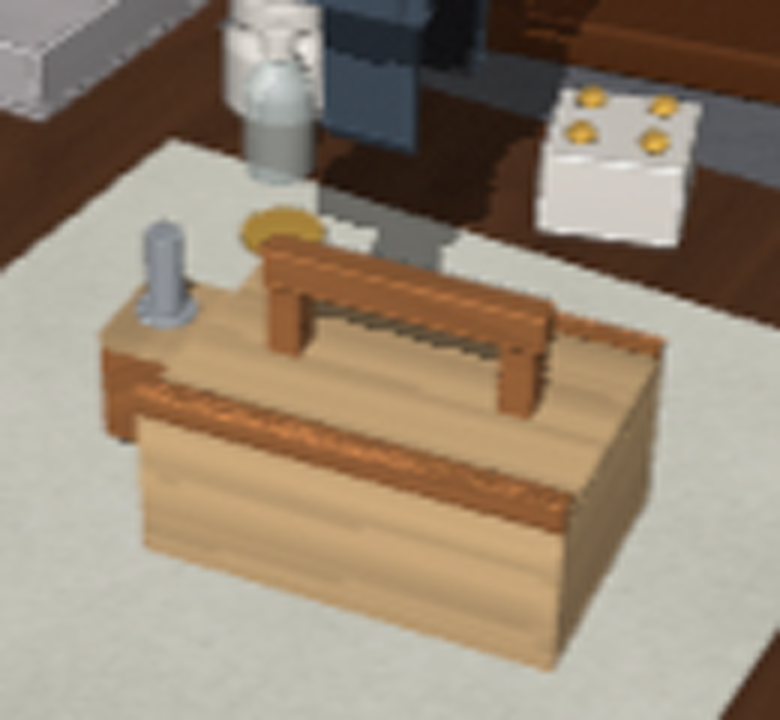

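Pin is fully home (side crop: collar at (168,310) flat on the tongue, lid end flush). Now to the handle.

apply_moves --motion '[{"dx": -0.002,"dy": 0.0,"dz": -0.01,"yaw": -0.005},{"dx": 0.0,"dy": 0.0,"dz": -0.02,"yaw": 0.0},{"dx": 0.0,"dy": 0.0,"dz": -0.02,"yaw": 0.0},{"dx": 0.0,"dy": 0.0,"dz": -0.02,"yaw": 0.0},{"dx": 0.0,"dy": 0.0,"dz": -0.02,"yaw": 0.0},{"dx": 0.0,"dy": 0.0,"dz": -0.008,"yaw": 0.0},{"dx": 0.0,"dy": 0.0,"dz": 0.0,"yaw": 0.0},{"dx": 0.0,"dy": 0.0,"dz": 0.0,"yaw": 0.0}]'

```text
t: 21.3
eef_pos: [0.5195, -0.0331, 0.1118]
eef_rot: [0.998, 0.056, 0.012, 0.003]
ft_force: [-0.3, -0.2, -0.1]
width: 0.0551
```

```bash
python3 look.py p
```

```text
t 21.3 p [ 0.5195 -0.0331  0.1118] toolx ang 0.1117 zax [ 0.0241 -0.0045 -0.9997] F [-0.28 -0.16 -0.09] w 0.0551 M [ 0.01 -0.01  0.04]
```

apply_moves --motion '[{"dx": -0.004,"dy": -0.0005,"dz": -0.001,"yaw": 0.0},{"dx": -0.004,"dy": -0.0005,"dz": -0.001,"yaw": 0.0},{"dx": 0.0,"dy": 0.0,"dz": 0.0,"yaw": 0.0},{"dx": 0.0,"dy": 0.0,"dz": 0.0,"yaw": 0.0},{"dx": 0.0,"dy": 0.0,"dz": 0.0,"yaw": 0.0}]'

```text
t: 21.8
eef_pos: [0.5128, -0.0343, 0.1126]
eef_rot: [0.998, 0.056, 0.015, 0.003]
ft_force: [0.3, 0.0, 0.4]
width: 0.0549
```

```bash
python3 look.py p
```

```text
t 21.8 p [ 0.5128 -0.0343  0.1126] toolx ang 0.1117 zax [ 0.0303 -0.0051 -0.9995] F [0.28 0.01 0.39] w 0.0549 M [ 0.    0.04 -0.04]
```

apply_moves --motion '[{"dx": -0.001,"dy": 0.0,"dz": -0.004,"yaw": 0.0},{"dx": 0.0,"dy": 0.0,"dz": 0.0,"yaw": 0.0},{"dx": 0.0,"dy": 0.0,"dz": 0.0,"yaw": 0.0},{"dx": 0.0,"dy": 0.0,"dz": 0.0,"yaw": 0.0}]'

```text
t: 22.2
eef_pos: [0.5119, -0.0343, 0.1085]
eef_rot: [0.998, 0.056, 0.015, 0.003]
ft_force: [-0.2, -0.4, 0.1]
width: 0.0551
```

```bash
python3 look.py p
```

```text
t 22.2 p [ 0.5119 -0.0343  0.1085] toolx ang 0.1117 zax [ 0.031  -0.0051 -0.9995] F [-0.17 -0.44  0.05] w 0.0551 M [0.04 0.04 0.  ]
```

apply_moves --motion '[{"dx": 0.0,"dy": 0.0,"dz": 0.0,"yaw": 0.0},{"dx": 0.0,"dy": 0.0,"dz": 0.0,"yaw": 0.0},{"dx": 0.0,"dy": 0.0,"dz": 0.0,"yaw": 0.0},{"dx": 0.0,"dy": 0.0,"dz": 0.0,"yaw": 0.0},{"dx": 0.0,"dy": 0.0,"dz": 0.0,"yaw": 0.0},{"dx": 0.0,"dy": 0.0,"dz": 0.0,"yaw": 0.0}]' --fingers 0.0 --force 15.0

```text
t: 22.8
eef_pos: [0.5121, -0.0344, 0.1084]
eef_rot: [0.998, 0.056, 0.015, 0.003]
ft_force: [-1.2, -0.3, -0.1]
width: 0.016
```

apply_moves --motion '[{"dx": 0.0,"dy": 0.0,"dz": 0.0,"yaw": 0.0},{"dx": 0.0,"dy": 0.0,"dz": 0.0,"yaw": 0.0},{"dx": 0.0,"dy": 0.0,"dz": 0.0,"yaw": 0.0}]' --force 55.0

```text
t: 23.1
eef_pos: [0.5121, -0.0344, 0.1085]
eef_rot: [0.998, 0.056, 0.015, 0.003]
ft_force: [-0.4, -0.3, 0.2]
width: 0.0158
```

```bash
python3 look.py p
```

```text
t 23.1 p [ 0.5121 -0.0344  0.1085] toolx ang 0.1116 zax [ 0.031  -0.005  -0.9995] F [-0.39 -0.29  0.16] w 0.0158 M [0.2  0.05 0.05]
```

apply_moves --motion '[{"dx": 0.0,"dy": 0.0,"dz": 0.003,"yaw": 0.0},{"dx": 0.0,"dy": 0.0,"dz": 0.004,"yaw": 0.0},{"dx": 0.0,"dy": 0.0,"dz": 0.004,"yaw": 0.0},{"dx": 0.0,"dy": 0.0,"dz": 0.004,"yaw": 0.0}]'

```text
t: 23.5
eef_pos: [0.509, -0.0341, 0.1215]
eef_rot: [0.998, 0.056, 0.011, 0.003]
ft_force: [-0.0, -0.4, -5.5]
width: 0.0161
```

```bash
python3 look.py q
```

```text
t 23.5 p [ 0.509  -0.0341  0.1215] toolx ang 0.1117 zax [ 0.0227 -0.0044 -0.9997] F [-0.  -0.4 -5.5] w 0.0161 M [ 0.03  0.08 -0.03]
```

apply_moves --motion '[{"dx": 0.0,"dy": 0.0,"dz": 0.0,"yaw": 0.0},{"dx": 0.0,"dy": 0.0,"dz": 0.0,"yaw": 0.0}]'

```text
t: 23.7
eef_pos: [0.5092, -0.0341, 0.1221]
eef_rot: [0.998, 0.056, 0.012, 0.003]
ft_force: [0.0, -0.0, -5.4]
width: 0.0157
```

```bash
python3 look.py q side
```

```text
t 23.7 p [ 0.5092 -0.0341  0.1221] toolx ang 0.1117 zax [ 0.0235 -0.0045 -0.9997] F [ 0.   -0.01 -5.41] w 0.0157 M [ 0.05  0.03 -0.02]
```

View pics/q_side.png

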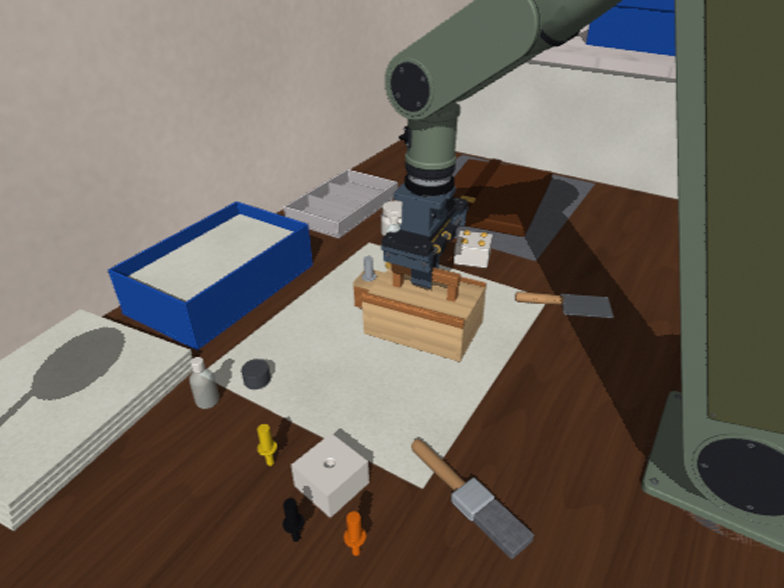

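apply_moves --motion '[{"dx": 0.0,"dy": 0.0,"dz": 0.004,"yaw": 0.0},{"dx": 0.0,"dy": 0.0,"dz": 0.008,"yaw": 0.0},{"dx": 0.0,"dy": 0.0,"dz": 0.008,"yaw": 0.0},{"dx": 0.0,"dy": 0.0,"dz": 0.008,"yaw": 0.0},{"dx": 0.0,"dy": 0.0,"dz": 0.008,"yaw": 0.0},{"dx": 0.0,"dy": 0.0,"dz": 0.004,"yaw": 0.0}]'

```text
t: 24.35
eef_pos: [0.509, -0.0341, 0.1654]
eef_rot: [0.998, 0.056, 0.012, 0.003]
ft_force: [-0.7, -0.5, -6.0]
width: 0.0154
```

```bash
python3 look.py q
```

```text
t 24.35 p [ 0.509  -0.0341  0.1654] toolx ang 0.1117 zax [ 0.0234 -0.0045 -0.9997] F [-0.67 -0.53 -5.98] w 0.0154 M [0.06 0.07 0.02]
```

apply_moves --motion '[{"dx": 0.0,"dy": 0.0,"dz": 0.006,"yaw": 0.0},{"dx": 0.0,"dy": 0.0,"dz": 0.008,"yaw": 0.0},{"dx": 0.0,"dy": 0.0,"dz": 0.008,"yaw": 0.0},{"dx": 0.0,"dy": 0.0,"dz": 0.008,"yaw": 0.0},{"dx": 0.0,"dy": 0.0,"dz": 0.006,"yaw": 0.0},{"dx": 0.0,"dy": 0.0,"dz": 0.003,"yaw": 0.0},{"dx": 0.0,"dy": 0.0,"dz": 0.0,"yaw": 0.0},{"dx": 0.0,"dy": 0.0,"dz": 0.0,"yaw": 0.0},{"dx": 0.0,"dy": 0.0,"dz": 0.0,"yaw": 0.0}]'

```text
t: 25.25
eef_pos: [0.5088, -0.034, 0.2085]
eef_rot: [0.998, 0.056, 0.012, 0.003]
ft_force: [-0.8, 0.0, -5.2]
width: 0.0157
```

```bash
python3 look.py r side scene wrist; python3 - <<'E'
from h import *; import pickle
m2,b=pickle.load(open('r_side.pkl','rb')); save('r_z.png',b,(100,260,220,380),4.5)
m2,b=pickle.load(open('r_scene.pkl','rb')); save('r_z2.png',b,(130,270,200,360),4.2)
E
```

```text
t 25.25 p [ 0.5088 -0.034   0.2085] toolx ang 0.1117 zax [ 0.0241 -0.0045 -0.9997] F [-0.85  0.02 -5.17] w 0.0157 M [ 0.    0.07 -0.08]
```

View pics/r_z.png

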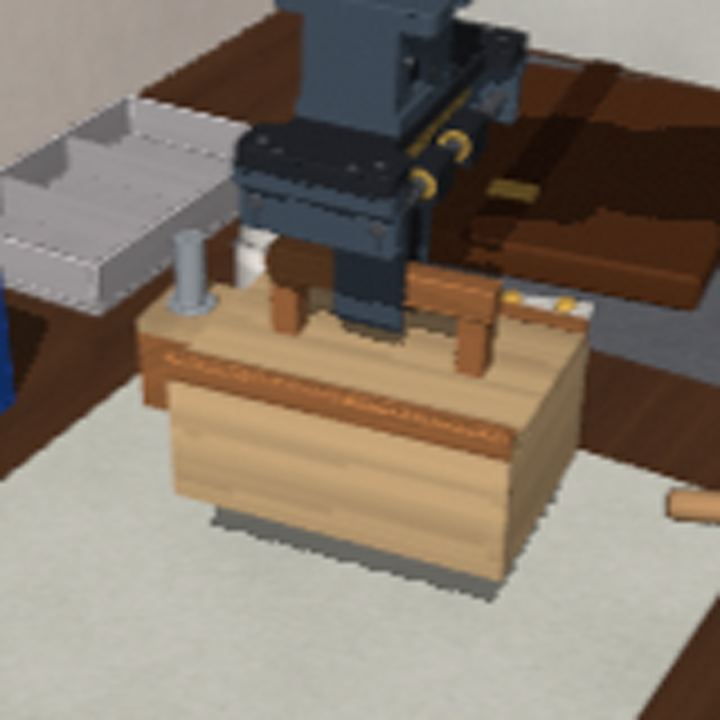

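View pics/r_z2.png

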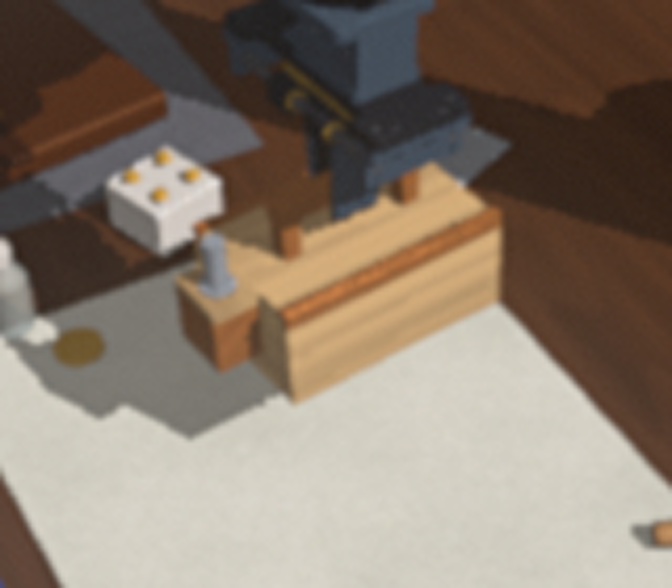

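```bash
python3 - <<'E'
from h import *
A=cam('scene');B=cam('side')
def tri(a,b):
    P=[];
    for m,(u,v) in ((A,a),(B,b)):
        d=m['rotation']@np.array([(u-m['cx'])/m['fx'],-(v-m['cy'])/m['fy'],-1]);P.append((np.array(m['origin']),d/np.linalg.norm(d)))
    M=sum(np.eye(3)-np.outer(d,d) for o,d in P);r=sum((np.eye(3)-np.outer(d,d))@o for o,d in P)
    return np.linalg.solve(M,r).round(4)
k=lambda c,s,o:(o[0]+c[0]/s,o[1]+c[1]/s)
sc=lambda *c:k(c,4.2,(200,130)); si=lambda *c:k(c,4.5,(220,100))
print('bot',tri(sc(293,402),si(175,497)),tri(sc(501,300),si(507,579)))
print('rail',tri(sc(287,322),si(165,362)),tri(sc(502,213),si(515,455)))
s=env.get_state();print(s['t'],s['joint_velocities'].round(3))
E
```

```text
bot [0.5877 0.033  0.0986] [0.4073 0.0141 0.1013]
rail [0.5893 0.0358 0.1796] [0.4074 0.0127 0.1775]
25.4 [ 0.001 -0.001 -0.003 -0.001 -0.002  0.   ]
```

The underside is triangulated at 99–101 mm at its two visible corners, so it is level within measurement. Pin and lid are in place and the arm is still. Handing in.

```bash
python3 -c "
from workcell import env
print(env.finish_job()); s=env.get_state(); print(s['t'],s['eef_pos'],s['ft_force'])"
```

```text
the job is handed in; nothing more can be done
None
the job is handed in; nothing more can be done
```

The job is handed in at about 25 s of the 64 s allowed: lid shut, steel pin home and released, and the box held by its handle about 10 cm up.

- **Lid:** I slid it to its stop. The force rose to 8 N, and the lid hole and ear hole lined up in the wrist picture.
- **Pin:** I took the steel pin from the foam block, lowered it into the hole and let go. The close-up showed its collar flat on the tongue. The black, orange and yellow look-alikes were not touched.
- **Lift:** I raised the box slowly by 100 mm. The arm was still at the end, with the grip set to 55 N.
- **Height and level:** Two corners of the underside, both on its left side, came out at 98.6 and 101.3 mm by triangulation. The rail ends above them came out at 179.6 and 177.5 mm and slope the opposite way, so these readings are level only to within about 1°.

Two things did not go perfectly:

- **Tool tilt:** Fast moves tilted the tool by up to 2°. I backed off to level it before inserting the pin, and made most later moves slowly. It was still about 1.8° off vertical when I gripped the handle.
- **Lift-off:** As the box left the table the tool tilt changed by about 0.5° and the tool shifted about 3 mm toward the robot; it stayed constant from there.

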